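# Put the game marbles away through the funnel

### The job

Put the game marbles away: stand the narrow glass tube in the ring of the black caddy, set the funnel in its mouth, and tip every tray that has marbles in it over the funnel until all the marbles are in the tube, which stays in the ring. Then put the funnel back in its round wooden rest, with all three trays standing level on the cabinet top, and leave the jar and the torch where they are.

Things in the scene. Friction and masses are not known exactly. Their poses are not given: they have to be found in the camera images.
- tube: open narrow glass tube (tall tumbler), outer diameter 66 mm, inner 58 mm, 120 mm tall, floor 6 mm thick; starts standing upright on the table; origin at the centre of its underside, z up its axis. Grip across the outside near the top. About 160 g
- ring_seat (a point): centre of the upright ring (inner diameter 73, outer 85, 35 mm tall) at the front of the fixed black caddy, on its base plate's upper face, 6 mm above the table. x points to the caddy's back. The plate reaches 45 mm ahead, 200 behind, 140 to either side. 192 mm behind is a peg rail 205 mm high with a hanging remote; 80 mm to +y and 100 to 170 mm behind, a headset stand 240 mm high
- funnel: metal funnel, 120 g; origin at the centre of the spout's lower end, z up. Spout outer diameter 52 mm, inner 46 mm, 30 mm long; above it a flat 72 mm shoulder that sits on the tube's rim, and a cone out to its 132 mm rim, 78 mm above the origin; wall 3 mm. Its origin is 90 mm above the tube's underside when seated there, 15 mm above the table in the wooden rest, where it starts
- funnel_lug (a point): on the funnel's black upright grip lug, 71 mm to the funnel's own +x from its axis and 100 mm above its origin: pinch here from above across its 14 mm thickness (along x). The lug is 34 mm wide along y and ends 112 mm above the funnel's origin; axes as the funnel's
- funnel_rest: fixed round wooden ring on the table that the funnel sits in; outer diameter 92 mm, hole 60 mm, 45 mm tall; origin at the centre of its underside
- tray1: black pouring tray, 115 mm long, 66 mm wide, 140 g, on the table; origin at the centre of its underside; its -x end is the mouth. Floor 4 mm thick, side walls 36 mm high, 58 mm apart; by the mouth the floor ramps up at 22 degrees to the lip. Marbles stay in while it is level, roll out when tipped mouth-down over about 35 degrees; 60 empties it. Starts with none to three marbles
- tray2: black pouring tray, 115 mm long, 66 mm wide, 140 g, on the table; origin at the centre of its underside; its -x end is the mouth. Floor 4 mm thick, side walls 36 mm high, 58 mm apart; by the mouth the floor ramps up at 22 degrees to the lip. Marbles stay in while it is level, roll out when tipped mouth-down over about 35 degrees; 60 empties it. Starts with none to three marbles
- tray3: black pouring tray, 115 mm long, 66 mm wide, 140 g, on the table; origin at the centre of its underside; its -x end is the mouth. Floor 4 mm thick, side walls 36 mm high, 58 mm apart; by the mouth the floor ramps up at 22 degrees to the lip. Marbles stay in while it is level, roll out when tipped mouth-down over about 35 degrees; 60 empties it. Starts with none to three marbles
- tray1_grip (a point): on its tray's upright grip plate (+x end; 14 mm thick along x, 66 mm wide, 76 mm high), 60 mm above the underside and 53 mm from its centre: pinch here from above across the 14 mm; axes as the tray's. The middle of the pouring lip is 108 mm to -x of this point and 40 mm lower
- tray2_grip (a point): on its tray's upright grip plate (+x end; 14 mm thick along x, 66 mm wide, 76 mm high), 60 mm above the underside and 53 mm from its centre: pinch here from above across the 14 mm; axes as the tray's. The middle of the pouring lip is 108 mm to -x of this point and 40 mm lower
- tray3_grip (a point): on its tray's upright grip plate (+x end; 14 mm thick along x, 66 mm wide, 76 mm high), 60 mm above the underside and 53 mm from its centre: pinch here from above across the 14 mm; axes as the tray's. The middle of the pouring lip is 108 mm to -x of this point and 40 mm lower
- marble1: white ceramic game marble, 22 mm in diameter, 13 g, origin at its centre; one of up to nine, of which four to eight are present; starts in one of the trays
- marble2: white ceramic game marble, 22 mm in diameter, 13 g, origin at its centre; one of up to nine, of which four to eight are present; starts in one of the trays
- marble3: white ceramic game marble, 22 mm in diameter, 13 g, origin at its centre; one of up to nine, of which four to eight are present; starts in one of the trays
- marble4: white ceramic game marble, 22 mm in diameter, 13 g, origin at its centre; one of up to nine, of which four to eight are present; starts in one of the trays
- marble5: white ceramic game marble, 22 mm in diameter, 13 g, origin at its centre; one of up to nine, of which four to eight are present; starts in one of the trays
- marble6: white ceramic game marble, 22 mm in diameter, 13 g, origin at its centre; one of up to nine, of which four to eight are present; starts in one of the trays
- marble7: white ceramic game marble, 22 mm in diameter, 13 g, origin at its centre; one of up to nine, of which four to eight are present; starts in one of the trays
- marble8: white ceramic game marble, 22 mm in diameter, 13 g, origin at its centre; one of up to nine, of which four to eight are present; starts in one of the trays
- marble9: white ceramic game marble, 22 mm in diameter, 13 g, origin at its centre; one of up to nine, of which four to eight are present; starts in one of the trays
- jar: closed glass jar, 68 mm diameter, 110 mm tall, standing on the table; a bystander; origin at the centre of its underside
- torch: red plastic torch standing on its lens, 52 mm diameter, 150 mm tall; a bystander; origin at the centre of its underside
Not all that is in view belongs to the job. Leave any yellow look-alike of the tray1 alone.

How it is judged (in metres and radians):
On the way, in this order (a step that is already met when the one before it is completed fails the run):
1. the tube stands in the caddy's ring, let go (horizontal distance between tube and ring_seat below 0.006 m and z of tube in the frame of ring_seat below 0.005 m and angle between tube's own z axis and vertical below 0.06 rad and contact force between the fingers and tube below 0.1 N), for 0.3 s.
2. the funnel sits in the mouth of the tube, let go (horizontal distance between tube and ring_seat below 0.006 m and z of tube in the frame of ring_seat below 0.005 m and angle between tube's own z axis and vertical below 0.06 rad and horizontal distance between funnel and tube below 0.008 m and z of funnel in the frame of tube between 0.084 and 0.096 m and angle between funnel's own z axis and vertical below 0.1 rad and contact force between the fingers and funnel below 0.1 N), for 0.3 s.
3. all marbles are in the tube, funnel still in place (horizontal distance between tube and ring_seat below 0.006 m and z of tube in the frame of ring_seat below 0.005 m and angle between tube's own z axis and vertical below 0.06 rad and horizontal distance between funnel and tube below 0.008 m and z of funnel in the frame of tube between 0.084 and 0.096 m and angle between funnel's own z axis and vertical below 0.1 rad and horizontal distance between each of marble1, marble2, marble3, marble4, marble5, marble6, marble7, marble8, marble9 and tube below 0.03 m and z of marble1 in the frame of tube between 0 and 0.115 m and z of marble2 in the frame of tube between 0 and 0.115 m and z of marble3 in the frame of tube between 0 and 0.115 m and z of marble4 in the frame of tube between 0 and 0.115 m and z of marble5 in the frame of tube between 0 and 0.115 m and z of marble6 in the frame of tube between 0 and 0.115 m and z of marble7 in the frame of tube between 0 and 0.115 m and z of marble8 in the frame of tube between 0 and 0.115 m and z of marble9 in the frame of tube between 0 and 0.115 m), for 0.3 s.
At the end, for the whole second after the job is handed in: all marbles inside the tube; tube in the ring on the base plate (6 mm, 0.06 rad); funnel back in its rest (centred within 10 mm, spout end under 22 mm above the table, 0.1 rad); three trays level on the table (4 mm, 0.06 rad); all at rest (horizontal distance between tube and ring_seat below 0.006 m and z of tube in the frame of ring_seat below 0.005 m and angle between each of tube, tray1, tray2, tray3's own z axis and vertical below 0.06 rad and horizontal distance between each of marble1, marble2, marble3, marble4, marble5, marble6, marble7, marble8, marble9 and tube below 0.03 m and z of marble1 in the frame of tube between 0 and 0.115 m and z of marble2 in the frame of tube between 0 and 0.115 m and z of marble3 in the frame of tube between 0 and 0.115 m and z of marble4 in the frame of tube between 0 and 0.115 m and z of marble5 in the frame of tube between 0 and 0.115 m and z of marble6 in the frame of tube between 0 and 0.115 m and z of marble7 in the frame of tube between 0 and 0.115 m and z of marble8 in the frame of tube between 0 and 0.115 m and z of marble9 in the frame of tube between 0 and 0.115 m and horizontal distance between funnel and funnel_rest below 0.01 m and height (world z) of funnel below 0.022 m and angle between funnel's own z axis and vertical below 0.1 rad and height (world z) of each of tray1, tray2, tray3 below 0.004 m and linear speed of each of tray1, tray2, tray3, funnel, tube below 0.02 m/s); the robot touches nothing.
It fails at once if the jar is pushed more than 5 cm or knocked over (distance of jar from where it was at the start of the episode above 0.05 m or angle between jar's own z axis and vertical above 0.5 rad).
It fails at once if the torch is pushed more than 5 cm or knocked over (distance of torch from where it was at the start of the episode above 0.05 m or angle between torch's own z axis and vertical above 0.5 rad).
Of marble1, marble2, marble3, marble4, marble5, marble6, marble7, marble8, marble9 only 4 to 8 are there at a start; the rules pass over those that are not, and their reading is None.
At some moment in a run one of tray1, tray2, tray3 may be knocked a few centimetres aside while the robot is not near it.
It also fails if it takes over 210 s, if anything falls off the work surface, if the arm or the gripper's body presses on something with over 40 N, if the wrist force passes 120 N, or if a joint passes its speed limit or range.

### The arm

A 6-joint arm with a two-finger parallel gripper is mounted at the origin on the work surface. World frame = base frame: x ahead of the robot, y to its left, z up, the work surface at z = 0. Lengths are in mm, angles in degrees, forces in N, time in s.
With the tool pointing down it reaches from about 350 to 850 mm from the base axis. Payload 8.1 kg.
Tool frame: the origin (TCP) lies on the centre line of the jaws, within the pads' length; the fingertips stand 19 mm ahead of it and the grasp point (between the pads) is the TCP (r.tip_reach is the z of the fingertips in the tool frame, in mm); z points along the fingers, y is the line along which they close (so a half turn about z gives the same grasp; the last joint's range is limited). The gripper opens to 85 mm and grips with 20 to 120 N. Pads are 22 mm wide; open, the fingers measure 114 mm over their backs; the gripper's body (76 mm by 85 mm) begins 54 mm behind the grasp point. The pads swing forward as they close: fully open they stand 13 mm farther back than shut.
Start: joints at [71.941, 7.471, 85.268, -0, 87.261, -4.893], TCP at [136.647, 584.237, 212.892] pointing down, gripper open.
Joint ranges: [-169.43, 169.43], [-51.17, 129.36], [1.28, 143.12], [-76.62, 256.62], [0, 156.53], [-152.29, 152.29]. Speed limits (degrees/s): [136.94, 136.94, 159.86, 180, 180, 180].

### API

Orientations are given as [roll, pitch, yaw] about the fixed x, y, z axes, in that order (R = Rz(yaw) Ry(pitch) Rx(roll)).
In Python, from bench import r gives the robot as it stands. The module is installed in compiled form; this text tells all that it offers.
- The arm moves only by the shell command python3 -m handwheel 'ROWS' [FORCE]. ROWS is JSON, a list of rows, each a list of 7 numbers: the shift along the tool's x, y, z in m, then the turn, a rotation vector about the tool's x, y, z in degrees, then the finger opening in m, from 0 to 0.0854. In form: [[tx, ty, tz, ax, ay, az, claw], ...]. A call has 1 to 8 rows; each row shifts and turns the commanded pose from where the row before left it, along the tool's axes as they then stand; what a row does not reach is not made up. A row lasts 1/12 s, in which the tool goes at most 41.7 mm and 7.16 degrees, less where a joint would pass 70% of its speed; a pose out of reach is approached as far as the arm can. A call with a gripper value outside its range is refused whole. The fingers move at their own pace and stop on an object; FORCE is the grip in N (left out, the last holds). Time passes only in rows, so rows that do not move let the fingers close. It gives the time, the measured TCP pose, the force, the opening and the grip force at its end, in the units of the state.
- r.sense(): the state, without advancing time (a new reading comes with each control period).
- r.snapshot(name): name is "scene" or "top"; returns (picture, depth): 384x512x3 uint8, blue, green, red; 384x512 float32, mm along the optical axis (not along the pixel's ray), 0 where there is no reading.
- r.calibration(name): a dict with "vfov" (degrees; the focal length in pixels is half the picture's height over the tangent of half this angle, whatever the lens; pixels are square), "cx", "cy" (the principal point, pixels), "rvec" (rotation vector, rad) and "tvec" (3), from world to camera coordinates, as OpenCV has them. Camera axes: x right, y down, z forward; pixel columns grow to the right and rows downward; lengths in mm; the calibration is good to about 2 mm. A picture is of the moment at which its call begins. calibration takes no time and is no camera call.
- r.hand_in(): hands the job in; it is judged then, once.
The state is a dict: "time": time; "joint_pos": joint angles; "qd": joint speeds; "joint_efforts": joint torques, N m; "tool_pos": TCP position; "tcp_rot": TCP orientation; "ft_force": force on the tool from outside, world axes, zero at the start; "wrist_torque": the same for the moment, N m; "finger_gap": finger opening in mm; "grip_force": force on a finger pad.
Only numpy, scipy, OpenCV 4.12 (cv2) and the standard library are available. Lean on these libraries where they do the work, as an engineer would, in place of code of your own. Each camera call takes 0.05 s, during which the arm holds its last target. There are 200 camera calls.

## Working session

There is one attempt and no reset: what is moved stays moved. The work goes in short steps, Python scripts to look and compute and a shell command to move; the robot and the scene stay as the last step left them, time stands still between calls to the robot, and variables do not carry over. Pictures are saved under pics/ and viewed, at most 14 in all, crops included, and the job is handed in when it is done.

```bash
mkdir -p pics; cat > h.py <<'E'
import numpy as np, cv2
from bench import r
from scipy.spatial.transform import Rotation as R
def cam(n):
    c=r.calibration(n); f=192/np.tan(np.radians(c["vfov"])/2)
    K=np.array([[f,0,c["cx"]],[0,f,c["cy"]],[0,0,1]]); Rm=cv2.Rodrigues(np.array(c["rvec"],float))[0]
    return K,Rm,np.array(c["tvec"],float).ravel()
def ray(n,u,v):
    K,Rm,t=cam(n); d=Rm.T@np.linalg.solve(K,[u,v,1.]); return -Rm.T@t,d
def onz(n,u,v,z):
    o,d=ray(n,u,v); return o+d*(z-o[2])/d[2]
def cloud(n,dep):
    K,Rm,t=cam(n); v,u=np.mgrid[:384,:512]; p=np.stack([(u-K[0,2])/K[0,0]*dep,(v-K[1,2])/K[1,1]*dep,dep],-1)
    return (p-t)@Rm
def proj(n,P):
    K,Rm,t=cam(n); q=(Rm@np.array(P,float)+t); q=K@q; return q[:2]/q[2]
E
python3 - <<'E'
from h import *
for n in("scene","top"):
    p,d=r.snapshot(n); cv2.imwrite(f"pics/{n}0.png",cv2.resize(p,(800,600))); np.save(n+"_d.npy",d); np.save(n+"_p.npy",p)
    o,_=ray(n,256,192); print(n,o,r.calibration(n))
print(r.sense())
E
```

```text
scene [1134.16436871 -919.27063482 1238.51785871] {'vfov': 44.545347985538186, 'cx': 251.4049156705059, 'cy': 187.20558121379474, 'rvec': array([ 2.23794976,  0.74535732, -0.33690939]), 'tvec': array([-330.76886677,  -81.55294695, 1883.94662219])}
top [  98.08063238  -19.6788081  1549.165345  ] {'vfov': 42.88688372147517, 'cx': 252.6645834905395, 'cy': 190.29997424116257, 'rvec': array([ 2.15083472, -2.03857251,  0.23768538]), 'tvec': array([ -24.53632629,  451.06360953, 1485.21376271])}
{'time': 0.1, 'joint_pos': array([ 7.19396636e+01,  7.51329791e+00,  8.53223432e+01, -1.31234434e-03,
        8.72625334e+01, -4.89094517e+00]), 'qd': array([ 0.01779087, -0.11135267, -0.0162987 ,  0.07607493,  0.05251495,
        0.01485078]), 'joint_efforts': array([ 1.22466241e-03, -5.70951355e+01, -5.01942837e+01, -7.62806872e-05,
        7.93483778e-03,  1.05896779e-04]), 'tool_pos': array([136.49885224, 583.72307552, 211.92980354]), 'tcp_rot': array([-1.79902071e+02, -7.06433524e-03,  1.66830667e+02]), 'ft_force': array([-0.51649682, -0.43409392, -1.06609262]), 'wrist_torque': array([ 0.02506774, -0.04898352,  0.00033691]), 'grip_force': 0.0, 'finger_gap': 85.43381671713098}
```

View pics/scene0.png

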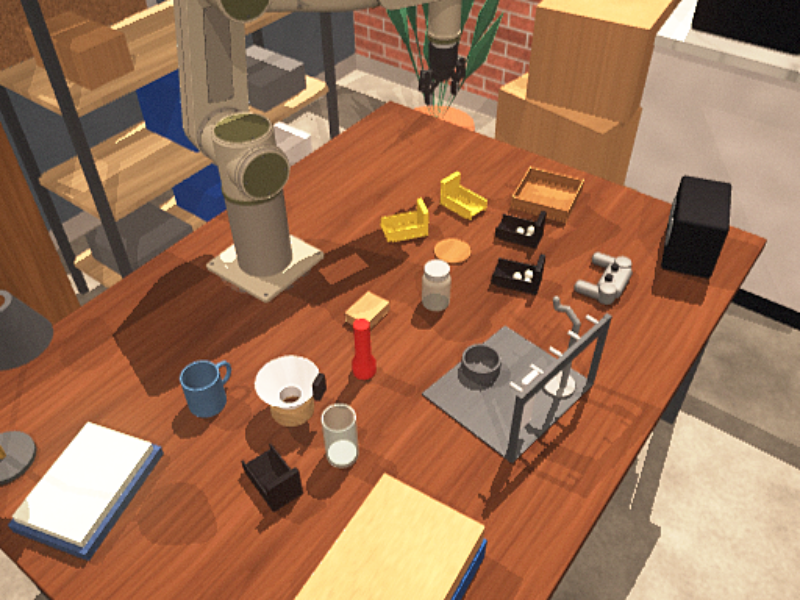

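View pics/top0.png

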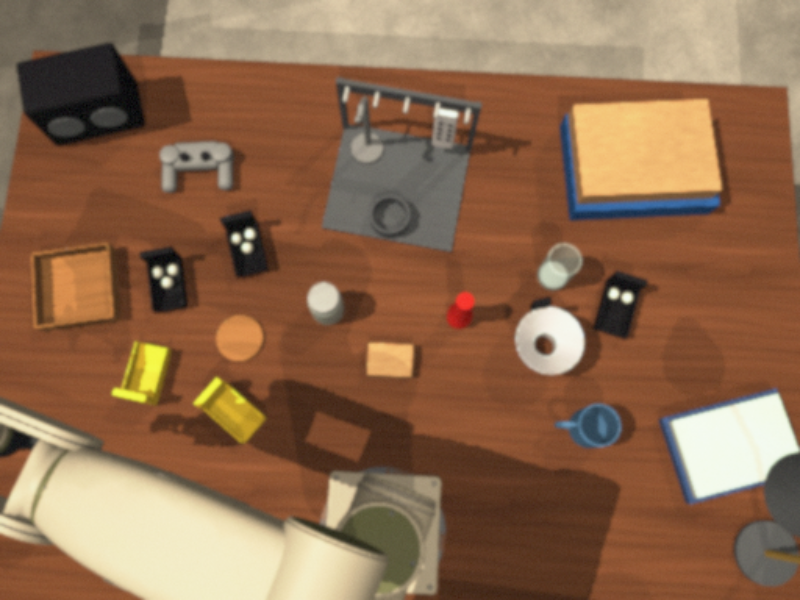

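```bash
python3 - <<'E'
from h import *
D={n:(np.load(n+"_p.npy"),np.load(n+"_d.npy")) for n in("scene","top")}
C={n:cloud(n,D[n][1]) for n in D}
def sel(n,box): # box in 800x600 px
    x0,y0,x1,y1=[int(round(a*.64)) for a in box]
    m=D[n][1][y0:y1,x0:x1]>0
    return C[n][y0:y1,x0:x1][m],D[n][0][y0:y1,x0:x1][m].astype(int)
def rect(P): 
    (c,s,a)=cv2.minAreaRect(P[:,:2].astype(np.float32)); return np.round(c,1),np.round(s,1),round(a,1)
B={"trayL":(130,235,200,320),"trayM":(212,200,280,285),"trayR":(585,262,655,345),"funnel":(505,285,592,380),"tube":(530,235,590,295),"jar":(298,275,352,330),"torch":(440,285,482,335),"ring":(362,185,420,240)}
Bs={"trayL":(488,200,552,255),"trayM":(485,248,552,300),"trayR":(235,435,308,512),"tube":(318,398,362,472),"funnel":(248,350,330,430)}
for n,BB in(("top",B),("scene",Bs)):
  for k,b in BB.items():
    P,c=sel(n,b); z=P[:,2]
    print(n,k,"zhist",np.histogram(z,bins=[-20,-5,5,15,30,45,60,72,80,90,100,115,135,160])[0])
    if "tray" in k:
        dark=c.max(1)<75
        h=P[(z>62)&(z<85)]; a=P[(z>10)&(z<85)]
        print("  plate",rect(h) if len(h)>3 else 0,"zmax",np.percentile(z,99),"all",rect(a))
    if k=="ring":
        a=P[(z>28)&(z<50)];print("  ring",rect(a),a.mean(0),cv2.minEnclosingCircle(a[:,:2].astype(np.float32)))
    if k=="funnel":
        a=P[(z>82)&(z<99)];print("  rim",rect(a)); a=P[z>105];print("  lug",rect(a),a.mean(0) if len(a) else 0)
    if k in("tube","jar","torch"):
        for lo,hi in((15,60),(60,100),(100,160)):
            a=P[(z>lo)&(z<hi)]; 
            if len(a)>3: print("  ",lo,hi,rect(a),a.mean(0))
p=D["top"][0]
a=cv2.resize(p[145:250,310:430],None,fx=5,fy=5,interpolation=cv2.INTER_CUBIC)[:,:]; cv2.imwrite("pics/c1.png",a)
a=cv2.resize(p[105:225,70:310],None,fx=3.3,fy=3.3,interpolation=cv2.INTER_CUBIC); cv2.imwrite("pics/c2.png",a)
E
```

```text
top trayL zhist [ 174 1460  306  237  130   33   58   62    6    0    0    0    0]
  plate (array([514.6, 485.5]), array([15.6, 68.8]), 12.9) zmax 77.00963238721893 all (array([460.7, 483.5]), array([130. , 115.6]), 30.7)
top trayM zhist [ 186 1364  289  205  110   40   54   55    8    0    0    0    0]
  plate (array([598.5, 332. ]), array([17.9, 64.6]), 16.7) zmax 76.3461925910476 all (array([570.8, 315.5]), array([ 94.5, 168.9]), 88.7)
top trayR zhist [ 224 1389  286  196  119   41   54   57    9    0    0    0    0]
  plate (array([ 511.7, -467.3]), array([66.9, 18.1]), 73.1) zmax 77.00075917377943 all (array([ 463.4, -454.6]), array([ 68.2, 118.3]), 74.9)
top funnel zhist [ 266 1616   96   36   53  236  287  243  356  140   16   59    0]
  rim (array([ 374. , -302.5]), array([129.3, 129.2]), 84.3)
  lug (array([ 442.2, -281.6]), array([15.4, 33.9]), 16.1) [ 440.30711668 -281.87576308  122.79438911]
top tube zhist [144 776  90  50  65  56  48  32  48  41  77  88   0]
   15 60 (array([ 528.5, -324.3]), array([62.4, 63.3]), 89.7) [ 528.04379533 -325.81567025   38.23436959]
   60 10
[... 1792 characters left out ...]
(array([ 470.8, -456.9]), array([ 67.7, 119.4]), 74.5)
scene tube zhist [ 29 473  52  65  62  93  86  55  85  85 127  99   0]
   15 60 (array([ 540.1, -328.9]), array([61.8, 65. ]), 13.8) [ 548.23379827 -340.15186949   39.95991308]
   60 100 (array([ 513.9, -328. ]), array([ 65.7, 116.1]), 87.5) [ 538.29250584 -330.36045882   80.90103296]
   100 160 (array([ 537.5, -328.3]), array([62.4, 67.8]), 38.2) [ 537.98806867 -329.53609827  112.45385961]
scene funnel zhist [  97 1065   77  117  182  212  214  174  253  120   44   83    0]
  rim (array([ 406.9, -296.8]), array([184.2, 132.8]), 14.8)
  lug (array([ 485.7, -319.4]), array([ 25.3, 129.1]), 47.3) [ 472.44776227 -305.67338851  119.18786036]
```

View pics/c1.png

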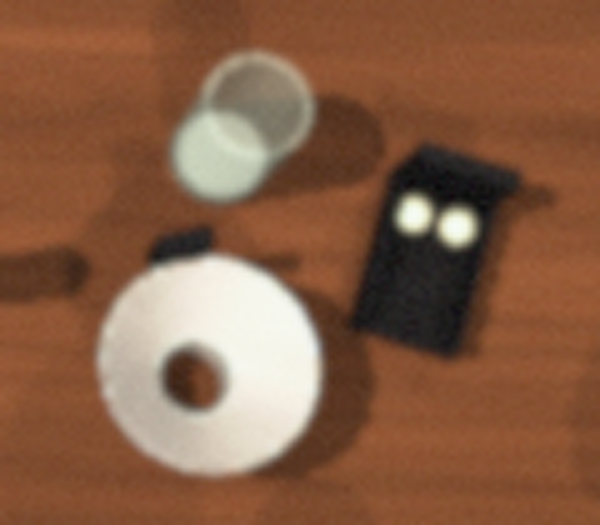

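View pics/c2.png

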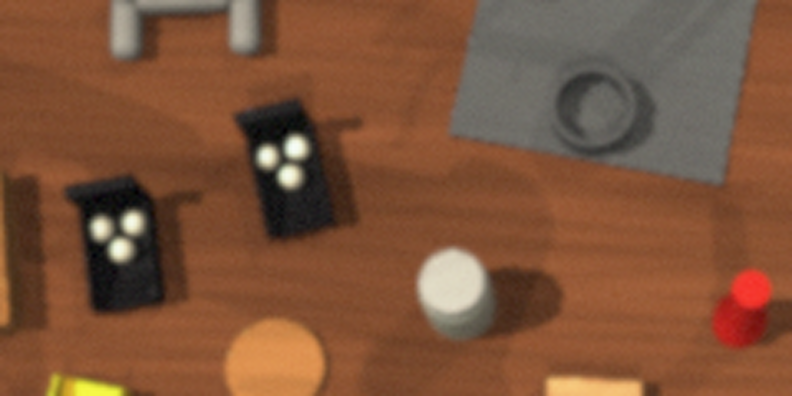

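Two views disagree by a constant ~8 mm in x, so I'll settle it with the gripper as a reference in view of both cameras. Trays: black at top-picture (165,280), (245,245) with 3 marbles each, and (620,303) with 2. The yellow ones at (145,372) and (230,410) are look-alikes.

```bash
cat >> h.py <<'E'
def plan(*W):
    s=r.sense(); p=np.array(s["tool_pos"]); q=R.from_euler("xyz",s["tcp_rot"],degrees=True)
    for w in W:
        q2=R.from_euler("xyz",w[3:],degrees=True) if len(w)>3 else q
        t=q.inv().apply(np.array(w[:3])-p); a=(q.inv()*q2).as_rotvec(degrees=True)
        n=int(np.ceil(max(np.linalg.norm(t)/38,np.linalg.norm(a)/6.8,1)))
        print("shift mm",np.round(t,1),"turn",np.round(a,2),"min rows",n,"per row m",np.round(t/n/1000,4),np.round(a/n,2)); p,q=np.array(w[:3],float),q2
E
python3 -c "
from h import *
plan((470,330,300),(533,-327,300),(533,-327,300,180,0,20))"
```

```text
shift mm [-382.5 -171.2  -87.8] turn [0. 0. 0.] min rows 12 per row m [-0.0319 -0.0143 -0.0073] [0. 0. 0.]
shift mm [-211.  -625.4    1. ] turn [0. 0. 0.] min rows 18 per row m [-0.0117 -0.0347  0.0001] [0. 0. 0.]
shift mm [0. 0. 0.] turn [-5.0000e-02  1.2000e-01  1.4683e+02] min rows 22 per row m [0. 0. 0.] [-0.    0.01  6.67]
```

```bash
H="python3 -m handwheel"
$H '[[-0.024,-0.0107,-0.0055,0,0,0,0.0854],[-0.024,-0.0107,-0.0055,0,0,0,0.0854],[-0.024,-0.0107,-0.0055,0,0,0,0.0854],[-0.024,-0.0107,-0.0055,0,0,0,0.0854],[-0.024,-0.0107,-0.0055,0,0,0,0.0854],[-0.024,-0.0107,-0.0055,0,0,0,0.0854],[-0.024,-0.0107,-0.0055,0,0,0,0.0854],[-0.024,-0.0107,-0.0055,0,0,0,0.0854]]' 60
$H '[[-0.024,-0.0107,-0.0055,0,0,0,0.0854],[-0.024,-0.0107,-0.0055,0,0,0,0.0854],[-0.024,-0.0107,-0.0055,0,0,0,0.0854],[-0.024,-0.0107,-0.0055,0,0,0,0.0854],[-0.024,-0.0107,-0.0055,0,0,0,0.0854],[-0.024,-0.0107,-0.0055,0,0,0,0.0854],[-0.024,-0.0107,-0.0055,0,0,0,0.0854],[-0.024,-0.0107,-0.0055,0,0,0,0.0854]]'
for i in 1 2 3; do $H '[[-0.0088,-0.026,0,0,0,0,0.0854],[-0.0088,-0.026,0,0,0,0,0.0854],[-0.0088,-0.026,0,0,0,0,0.0854],[-0.0088,-0.026,0,0,0,0,0.0854],[-0.0088,-0.026,0,0,0,0,0.0854],[-0.0088,-0.026,0,0,0,0,0.0854],[-0.0088,-0.026,0,0,0,0,0.0854],[-0.0088,-0.026,0,0,0,0,0.0854]]'; done
for i in 1 2 3; do $H '[[0,0,0,0,0,6.1,0.0854],[0,0,0,0,0,6.1,0.0854],[0,0,0,0,0,6.1,0.0854],[0,0,0,0,0,6.1,0.0854],[0,0,0,0,0,6.1,0.0854],[0,0,0,0,0,6.1,0.0854],[0,0,0,0,0,6.1,0.0854],[0,0,0,0,0,6.1,0.0854]]'; done
python3 - <<'E'
from h import *
s=r.sense(); print(s["tool_pos"],s["tcp_rot"],s["joint_pos"])
im=[]
for n in("scene","top"):
    p,d=r.snapshot(n); np.save(n+"_p1.npy",p);np.save(n+"_d1.npy",d)
    T=R.from_euler("xyz",s["tcp_rot"],degrees=True)
    u=proj(n,s["tool_pos"]); print(n,"tcp",u,"tip",proj(n,s["tool_pos"]+T.apply([0,0,19])))
    x,y=np.clip(u.astype(int),60,[451,323])-60
    c=cv2.resize(p[y:y+120,x:x+120],(390,390),interpolation=cv2.INTER_CUBIC); im.append(c); print(x,y)
cv2.imwrite("pics/g1.png",np.hstack(im))
E
```

```text
time: 0.77
tool_pos: [304.8, 456.0, 256.6]
tcp_rot: [-180.0, -0.0, 166.8]
ft_force: [0.5, 0.6, 0.1]
finger_gap: 85.2
grip_force: 0.0
time: 1.43
tool_pos: [472.3, 329.0, 300.6]
tcp_rot: [-180.0, -0.0, 166.8]
ft_force: [-0.2, 0.3, 0.1]
finger_gap: 85.5
grip_force: 0.0
time: 2.1
tool_pos: [492.4, 110.2, 300.4]
tcp_rot: [-180.0, -0.0, 166.8]
ft_force: [0.4, -0.0, 0.8]
finger_gap: 85.2
grip_force: 0.0
time: 2.77
tool_pos: [513.6, -108.3, 300.4]
tcp_rot: [180.0, -0.0, 166.8]
ft_force: [0.4, -0.8, 0.6]
finger_gap: 85.3
grip_force: 0.0
time: 3.43
tool_pos: [534.8, -326.9, 300.2]
tcp_rot: [180.0, -0.1, 166.8]
ft_force: [0.2, -0.5, 1.2]
finger_gap: 85.7
grip_force: 0.0
time: 4.1
tool_pos: [534.9, -325.5, 300.2]
tcp_rot: [-180.0, -0.1, 117.7]
ft_force: [-0.0, -0.2, 0.0]
finger_gap: 85.5
grip_force: 0.0
time: 4.77
tool_pos: [534.9, -325.5, 300.2]
tcp_rot: [-179.9, -0.0, 68.9]
ft_force: [0.2, 0.4, 0.0]
finger_gap: 85.5
grip_force: 0.0
time: 5.43
tool_pos: [534.8, -325.5, 300.2]
tcp_rot: [-179.9, 0.0, 20.1]
ft_force: [0.2, -0.6, 0.3]
finger_gap: 85.4
grip_force: 0.0
[ 534.84722923 -325.45355652  300.17390713] [-1.79940137e+02  4.03825954e-02  2.01331810e+01] [-3.60111016e+01  1.05623112e+01  7.28363382e+01 -1.86635979e-04
  9.66735610e+01  3.38557169e+01]
scene tcp [211.93074777 225.31131227] tip [212.43591944 229.99181005]
151 165
top tcp [375.25842417 145.27705126] tip [373.55133204 147.51693021]
315 85
```

View pics/g1.png

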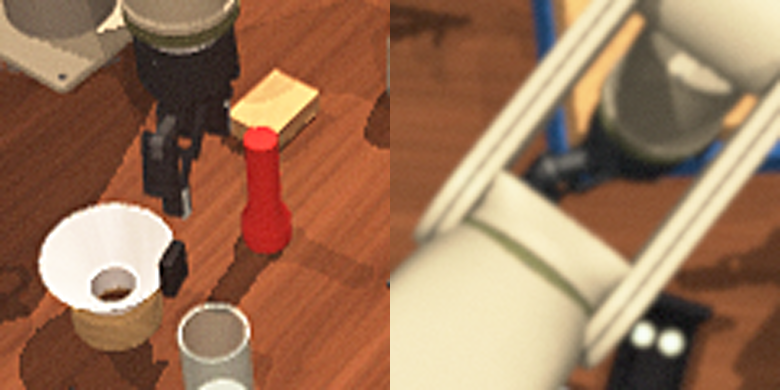

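```bash
python3 - <<'E'
from h import *
C=cloud("scene",np.load("scene_d1.npy")); s=r.sense(); T=R.from_euler("xyz",s["tcp_rot"],degrees=True)
P=C[195:250,180:235].reshape(-1,3); L=T.inv().apply(P-s["tool_pos"])  # tool frame
m=(abs(L[:,0])<45)&(abs(L[:,1])<75)&(L[:,2]>-40)&(L[:,2]<40); L=L[m]
for lo in range(-40,30,8):
    a=L[(L[:,2]>=lo)&(L[:,2]<lo+8)]
    for sg in(-1,1):
        b=a[a[:,1]*sg>0]
        if len(b)>2: print(lo,sg,len(b),np.round(b.min(0),1),np.round(b.max(0),1))
T2=lambda y:proj("scene",s["tool_pos"]+T.apply([0,y,6]))
print(T2(-43),T2(43),T2(57),T2(-57))
# compare clouds: shift between cams via table/caddy ring etc
for n in("scene","top"):
    K=cloud(n,np.load(n+"_d.npy")).reshape(-1,3); g=K[(abs(K[:,2])<12)&(K[:,0]>200)&(K[:,0]<700)&(abs(K[:,1])<600)]
    print(n,"table plane",np.linalg.lstsq(np.c_[g[:,:2],np.ones(len(g))],g[:,2],rcond=None)[0],np.median(g[:,2]))
    b=K[(abs(K[:,0])<200)&(abs(K[:,1])<200)&(K[:,2]>8)&(K[:,2]<28)]; print("base plate",b.min(0),b.max(0),len(b))
E
```

```text
-40 -1 15 [ -8.3 -45.5 -39.4] [ 13.3 -37.9 -32. ]
-40 1 8 [ -0.8  45.8 -39.6] [ 13.1  55.2 -33.7]
-32 -1 5 [ -8.2 -44.7 -31.4] [  9.5 -41.7 -28.9]
[217.53977308 215.4600514 ] [206.38310577 238.6594014 ] [204.46430184 242.64939257] [219.25958041 211.88385689]
scene table plane [ 3.71905949e-03  4.06639921e-04 -1.79860420e+00] -0.4082840888610325
base plate [-103.20401325 -199.59600211    8.00348749] [170.99690919 107.56309617  27.66954155] 905
top table plane [ 0.00070276  0.00123195 -0.56173847] -0.43791785572488495
base plate [-111.49121041 -199.46925337    8.02400096] [198.77742626 196.40437557  23.37048742] 1283
```

```bash
for i in 1 2; do python3 -m handwheel '[[0,0,0,0,0,0,0],[0,0,0,0,0,0,0],[0,0,0,0,0,0,0],[0,0,0,0,0,0,0],[0,0,0,0,0,0,0],[0,0,0,0,0,0,0],[0,0,0,0,0,0,0],[0,0,0,0,0,0,0]]' 60|tail -2; done
python3 - <<'E'
from h import *
s=r.sense();T=R.from_euler("xyz",s["tcp_rot"],degrees=True); p,d=r.snapshot("scene")
c=cv2.resize(p[180:250,170:250],None,fx=8,fy=8,interpolation=cv2.INTER_CUBIC)
for z in(19,0,-54):
    u=proj("scene",s["tool_pos"]+T.apply([0,0,z])); print(u); cv2.circle(c,(int((u[0]-170+.5)*8),int((u[1]-180+.5)*8)),4,(0,255,0),1)
cv2.imwrite("pics/g2.png",c); print(np.round(d[214:236:2,196:222:2]).astype(int)); print(s["tool_pos"])
E
```

```text
finger_gap: -0.1
grip_force: 0.0
finger_gap: 0.0
grip_force: 0.0
[212.43635606 229.89407451]
[211.92898082 225.20339811]
[210.42710149 211.31854631]
[[1683 1134 1133 1130 1129 1133 1151 1171 1185 1202 1219 1692 1697]
 [1692 1686 1687 1164 1135 1137 1152 1169 1183 1213 1225 1693 1687]
 [1682 1688 1683 1686 1677 1686 1216 1175 1209 1214 1229 1683 1681]
 [1680 1679 1683 1682 1671 1675 1214 1215 1210 1223    0 1677 1668]
 [1671 1656 1668 1670 1666 1665 1225 1218 1218 1229 1667 1662 1673]
 [1661 1655 1656 1667 1663 1656 1662 1660 1670 1663 1665 1654 1657]
 [1652 1653 1655 1655 1648 1650 1654 1651 1656 1649 1651 1646 1655]
 [1649 1646 1641 1647 1645 1647 1647 1649 1641 1641 1647 1650 1640]
 [1519 1634 1644 1642 1651 1641 1637 1642 1632 1646 1643 1637 1638]
 [1522 1509 1641 1627 1632 1631 1634 1633 1633 1633 1636 1630 1632]
 [1513 1514 1509 1630 1625 1626 1631 1621 1624 1625 1627 1624 1618]]
[ 535.06511636 -325.63253315  300.91433317]
```

View pics/g2.png

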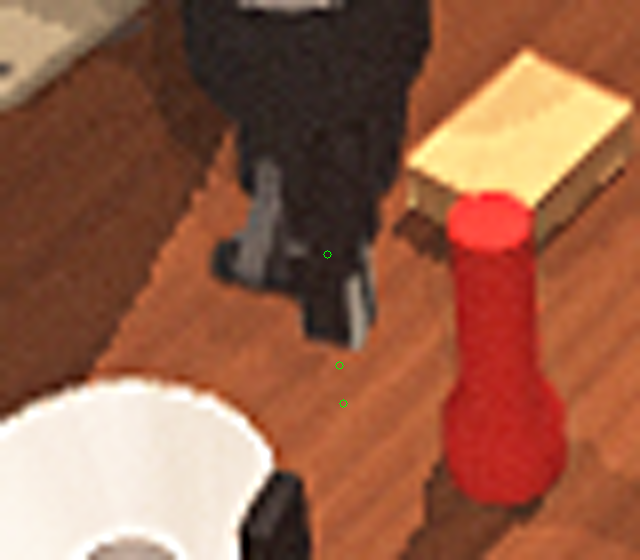

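```bash
python3 - <<'E'
from h import *
s=r.sense();T=R.from_euler("xyz",s["tcp_rot"],degrees=True); print(r.tip_reach,sorted(r.calibration("scene")))
p,d=r.snapshot("scene"); C=cloud("scene",d)
L=T.inv().apply(C.reshape(-1,3)-s["tool_pos"]).reshape(C.shape)
for v,u in((222,211),(222,213),(220,210),(220,214),(218,212),(214,202),(214,198),(205,216),(200,210)): print(v,u,d[v,u],np.round(L[v,u],1),np.round(C[v,u],1))
Rm,t=cam("scene")[1:]; print("tip cam z",(Rm@(s["tool_pos"]+T.apply([0,0,19]))+t))
m=(d>1050)&(d<1260); v,u=np.where(m); k=(abs(L[m][:,0])<80)&(abs(L[m][:,1])<90)
Q=L[m][k]; 
for lo in range(-150,30,10):
    a=Q[(Q[:,2]>=lo)&(Q[:,2]<lo+10)]
    if len(a): print(lo,len(a),np.round(a.min(0)),np.round(a.max(0)))
E
```

```text
19.0 ['cx', 'cy', 'rvec', 'tvec', 'vfov']
222 211 1222.6866 [  4.5  13.4 -28.5] [ 544.  -336.6  329.4]
222 213 1221.4092 [  9.9  12.7 -29.3] [ 548.8 -334.1  330.2]
220 210 1218.5936 [  2.2  13.2 -35.3] [ 541.8 -337.2  336.2]
220 214 1222.0507 [ 11.2   8.1 -32.6] [ 548.4 -329.3  333.5]
218 212 1214.4348 [  7.4  10.9 -42.1] [ 545.8 -333.2  343. ]
214 202 1137.163 [   4.4   59.4 -106.4] [ 560.  -379.8  407.3]
214 198 1133.7434 [  -3.8   64.3 -109. ] [ 554.  -387.2  409.9]
205 216 1202.4365 [ 14.3  -6.8 -74.9] [ 546.1 -314.2  375.8]
200 210 1152.756 [  11.9   21.2 -119.6] [ 553.6 -341.3  420.5]
tip cam z [-105.19638508  115.27799627 1265.72309912]
-150 41 [ -14.    2. -150.] [  38.   41. -140.]
-140 33 [  -6.   27. -140.] [  13.   43. -131.]
-130 64 [ -17.    9. -130.] [  22.   50. -120.]
-120 75 [  -9.  -15. -120.] [  22.   65. -110.]
-110 69 [ -11.  -14. -110.] [  21.   65. -100.]
-100 33 [   3.  -30. -100.] [ 20.  57. -90.]
-90 44 [-11. -44. -90.] [ 20.  51. -80.]
-80 28 [ -5. -40. -79.] [ 16.  38. -70.]
-70 27 [ -5. -32. -70.] [ 16.  33. -60.]
-60 8 [ 10.  -5. -59.] [ 14.  15. -50.]
-50 18 [ -2.  -8. -50.] [ 15.  16. -41.]
-40 25 [ -9.  -5. -39.] [ 14.  15. -30.]
-30 15 [-10.   1. -30.] [ 14.  16. -24.]
-20 1 [ 10.   6. -19.] [ 10.   6. -19.]
```

```bash
python3 - <<'E'
from h import *
for n in("scene","top"):
    C=cloud(n,np.load(n+"_d.npy")).reshape(-1,3)
    m=(C[:,0]>680)&(C[:,0]<900)&(C[:,1]>-150)&(C[:,1]<200)&(C[:,2]>60)&(C[:,2]<400); P=C[m]
    print(n,len(P))
    for lo in range(60,280,10):
        a=P[(P[:,2]>=lo)&(P[:,2]<lo+10)]
        if len(a): print(lo,len(a),a.min(0).round(),a.max(0).round(),a.mean(0).round())
E
```

```text
scene 1271
60 42 [ 804. -149.   60.] [855. 135.  70.] [818. -11.  65.]
70 39 [ 804. -150.   71.] [856. 131.  80.] [821. -22.  75.]
80 34 [ 804. -148.   80.] [857. 131.  89.] [822. -13.  85.]
90 44 [ 803. -149.   90.] [856. 137.  99.] [824. -24.  95.]
100 28 [ 804. -150.  101.] [855. 126. 110.] [822. -38. 106.]
110 33 [ 804. -150.  110.] [856. 131. 120.] [824. -23. 115.]
120 30 [ 803. -149.  120.] [856. 131. 130.] [821. -39. 125.]
130 28 [ 803. -150.  130.] [856. 135. 140.] [834.  24. 136.]
140 25 [ 805. -150.  140.] [856. 132. 150.] [826. -14. 145.]
150 29 [ 804. -150.  150.] [857. 131. 160.] [827.  34. 155.]
160 24 [ 804. -150.  160.] [855. 135. 170.] [825. -21. 165.]
170 73 [ 792. -150.  171.] [856. 129. 180.] [829. -28. 177.]
180 137 [ 789. -149.  181.] [856. 135. 190.] [825. -24. 186.]
190 274 [ 779. -150.  190.] [856. 129. 200.] [817. -22. 195.]
200 317 [ 802. -148.  200.] [856. 135. 210.] [829. -11. 204.]
210 39 [ 756. -141.  210.] [838.  81. 220.] [794.  63. 215.]
220 52 [755.  68. 220.] [803.  86. 230.] [779.  78. 225.]
230 22 [752.  73. 231.] [790.  88. 240.] [766.  80. 234.
[... 516 characters left out ...]
] [840. 137. 140.] [797. -39. 135.]
140 38 [ 781. -146.  140.] [843. 136. 150.] [796. -36. 145.]
150 38 [ 784. -145.  150.] [839. 135. 160.] [798. -45. 156.]
160 40 [ 782. -143.  160.] [840. 137. 170.] [799. -37. 165.]
170 101 [ 783. -146.  170.] [839. 137. 180.] [813. -15. 176.]
180 191 [ 773. -145.  180.] [839. 136. 190.] [811. -18. 186.]
190 300 [ 771. -146.  190.] [841. 135. 200.] [810. -16. 195.]
200 328 [ 797. -145.  200.] [849. 135. 210.] [823.  -1. 204.]
210 22 [ 748. -139.  210.] [836. 125. 220.] [793.  58. 214.]
220 40 [745.  75. 220.] [794.  89. 230.] [773.  81. 225.]
230 24 [742.  79. 230.] [779.  91. 239.] [754.  84. 234.]
240 1 [748.  82. 241.] [748.  82. 241.] [748.  82. 241.]
```

```bash
python3 -c "
from h import *
plan((600,-230,300),(600,-230,60))"
```

```text
shift mm [ 94.2 -67.    0.9] turn [0. 0. 0.] min rows 4 per row m [ 0.0236 -0.0167  0.0002] [0. 0. 0.]
shift mm [  0.  -0. 240.] turn [0. 0. 0.] min rows 7 per row m [ 0.     -0.      0.0343] [0. 0. 0.]
```

```bash
H="python3 -m handwheel"
$H '[[0.0188,-0.0134,0,0,0,0,0],[0.0188,-0.0134,0,0,0,0,0],[0.0188,-0.0134,0,0,0,0,0],[0.0188,-0.0134,0,0,0,0,0],[0.0188,-0.0134,0,0,0,0,0],[0,0,0.02,0,0,0,0],[0,0,0.03,0,0,0,0],[0,0,0.03,0,0,0,0]]' >/dev/null
$H '[[0,0,0.03,0,0,0,0],[0,0,0.03,0,0,0,0],[0,0,0.03,0,0,0,0],[0,0,0.03,0,0,0,0],[0,0,0.03,0,0,0,0],[0,0,0.01,0,0,0,0],[0,0,0,0,0,0,0],[0,0,0,0,0,0,0]]'
cat > look.py <<'E'
from h import *
s=r.sense();T=R.from_euler("xyz",s["tcp_rot"],degrees=True)
for n in("scene","top"):
    p,d=r.snapshot(n); C=cloud(n,d); Q=T.inv().apply(C.reshape(-1,3)-s["tool_pos"]); w=C.reshape(-1,3)[:,2]
    Q=Q[(abs(Q[:,0])<60)&(abs(Q[:,1])<60)&(Q[:,2]>-100)&(Q[:,2]<40)&(w>8)]
    print(n)
    for lo in range(-100,40,10):
        a=Q[(Q[:,2]>=lo)&(Q[:,2]<lo+10)]
        if len(a): print(lo,len(a),np.round(a.min(0)),np.round(a.max(0)),np.round(np.median(a,0)))
print(s["tool_pos"])
E
python3 look.py
```

```text
time: 8.3
tool_pos: [599.9, -230.1, 61.4]
tcp_rot: [-180.0, 0.0, 20.4]
ft_force: [-0.2, -0.9, 0.8]
finger_gap: -0.3
grip_force: 0.0
scene
-100 15 [  13.  -13. -100.] [ 20.  55. -90.] [ 16.  18. -94.]
-90 21 [-15. -13. -89.] [ 20.  45. -81.] [ 14.  18. -86.]
-80 13 [ -1.  11. -79.] [ 16.  35. -70.] [  7.  16. -72.]
-70 12 [  7. -28. -69.] [ 16.  31. -62.] [ 15.  14. -67.]
-60 3 [ 13.  -3. -59.] [ 13.   9. -50.] [ 13.   9. -54.]
-50 4 [ 11.  -2. -46.] [ 13.  12. -42.] [ 13.   3. -43.]
-40 13 [ -4.  -4. -39.] [ 14.  17. -30.] [ 10.  11. -34.]
-30 8 [ -2.  -1. -29.] [ 14.  14. -23.] [  9.  10. -26.]
top
-100 3 [-19. -13. -98.] [-12.  51. -93.] [-14.  44. -94.]
-90 3 [-17.  -7. -89.] [-13.  45. -88.] [-14.  42. -88.]
-70 4 [-14.   1. -69.] [-13.   8. -60.] [-13.   3. -65.]
-40 1 [ -8.  11. -36.] [ -8.  11. -36.] [ -8.  11. -36.]
[ 599.86760252 -230.06239238   61.42286665]
```

```bash
H="python3 -m handwheel"
$H '[[0,0,0.01,0,0,0,0],[0,0,0.01,0,0,0,0],[0,0,0.01,0,0,0,0],[0,0,0.005,0,0,0,0],[0,0,0,0,0,0,0],[0,0,0,0,0,0,0]]'|sed -n '2p;4p'
for i in 1 2 3 4; do $H '[[0,0,0.001,0,0,0,0],[0,0,0.001,0,0,0,0],[0,0,0,0,0,0,0]]'|sed -n '2p;4p'; done
```

```text
tool_pos: [599.1, -229.7, 24.9]
ft_force: [0.1, -0.3, 0.3]
tool_pos: [600.0, -230.1, 24.2]
ft_force: [0.7, 0.0, -0.1]
tool_pos: [599.7, -230.0, 21.8]
ft_force: [-0.3, 0.6, 1.2]
tool_pos: [599.6, -229.9, 19.6]
ft_force: [0.4, -0.3, 0.5]
tool_pos: [599.6, -229.9, 17.6]
ft_force: [0.9, -1.1, 0.9]
```

```bash
H="python3 -m handwheel"
for i in 1 2 3 4 5 6 7 8 9 10 11 12 13 14; do O=$($H '[[0,0,0.0015,0,0,0,0],[0,0,0.0015,0,0,0,0],[0,0,0,0,0,0,0]]'|sed -n '2p;4p'); echo $O; F=$(echo $O|sed 's/.*, \([-0-9.]*\)\]$/\1/'); if python3 -c "import sys;sys.exit(abs($F)<4)"; then break; fi; done
```

```text
tool_pos: [599.5, -229.9, 14.4] ft_force: [-0.9, 0.2, -0.4]
tool_pos: [599.5, -229.9, 11.4] ft_force: [-0.2, 0.1, -0.7]
tool_pos: [599.5, -229.9, 8.4] ft_force: [-0.5, 0.9, 0.2]
tool_pos: [599.5, -229.9, 5.5] ft_force: [0.9, 1.2, 0.8]
tool_pos: [599.5, -229.9, 2.5] ft_force: [0.3, -0.6, -0.4]
tool_pos: [599.5, -230.0, -0.5] ft_force: [-0.7, 0.3, -0.2]
tool_pos: [599.6, -229.9, -3.5] ft_force: [-0.5, -0.4, -0.1]
tool_pos: [599.5, -229.9, -6.5] ft_force: [-0.4, -0.2, -1.0]
tool_pos: [599.5, -229.9, -9.5] ft_force: [-0.4, -0.0, -0.2]
tool_pos: [599.5, -229.9, -12.5] ft_force: [0.8, 0.8, -0.2]
tool_pos: [599.5, -229.9, -15.5] ft_force: [-0.6, -0.1, 0.4]
tool_pos: [599.9, -230.1, -18.1] ft_force: [0.2, 0.5, -0.0]
tool_pos: [600.1, -230.2, -18.4] ft_force: [-10.7, 5.1, 22.5]
```

```bash
cat >> h.py <<'E'
OFF=37.
def gplan(*W):
    "waypoints of the true grasp point (reported TCP is 37 mm too far along the tool z)"
    s=r.sense(); q=R.from_euler("xyz",s["tcp_rot"],degrees=True); V=[]
    for w in W:
        if len(w)>3: q=R.from_euler("xyz",w[3:],degrees=True)
        V.append(tuple(np.array(w[:3])+q.apply([0,0,OFF]))+tuple(w[3:]))
    plan(*V)
E
python3 -c "
from h import *
gplan((600,-230,190),(533.5,-327.2,190),(533.5,-327.2,92))"
```

```text
shift mm [  -0.    -0.2 -171.4] turn [0. 0. 0.] min rows 5 per row m [-0.     -0.     -0.0343] [0. 0. 0.]
shift mm [-96.3  67.8   0. ] turn [0. 0. 0.] min rows 4 per row m [-0.0241  0.017   0.    ] [0. 0. 0.]
shift mm [ 0. -0. 98.] turn [0. 0. 0.] min rows 3 per row m [ 0.     -0.      0.0327] [0. 0. 0.]
```

```bash
H="python3 -m handwheel"
$H '[[0,0,-0.034,0,0,0,0],[0,0,-0.034,0,0,0,0],[0,0,-0.034,0,0,0,0.03],[0,0,-0.034,0,0,0,0.06],[0,0,-0.035,0,0,0,0.0854],[0,0,0,0,0,0,0.0854],[0,0,0,0,0,0,0.0854],[0,0,0,0,0,0,0.0854]]'>/dev/null
$H '[[-0.0193,0.0136,0,0,0,0,0.0854],[-0.0193,0.0136,0,0,0,0,0.0854],[-0.0193,0.0136,0,0,0,0,0.0854],[-0.0193,0.0136,0,0,0,0,0.0854],[-0.0193,0.0136,0,0,0,0,0.0854],[0,0,0,0,0,0,0.0854],[0,0,0,0,0,0,0.0854]]'
python3 -c "
from h import *
gplan((533.5,-327.2,190),(533.5,-327.2,92))"
```

```text
time: 14.4
tool_pos: [531.3, -327.7, 147.4]
tcp_rot: [-179.8, 0.1, 20.3]
ft_force: [-0.7, 0.9, -0.0]
finger_gap: 85.5
grip_force: 0.0
shift mm [ 2.1  0.2 -5.6] turn [0. 0. 0.] min rows 1 per row m [ 0.0021  0.0002 -0.0056] [0. 0. 0.]
shift mm [ 0.2  0.3 98. ] turn [0. 0. 0.] min rows 3 per row m [0.0001 0.0001 0.0327] [0. 0. 0.]
```

```bash
H="python3 -m handwheel"
$H '[[0.0023,0.0005,0.022,0,0,0,0.0854],[0,0,0.025,0,0,0,0.0854],[0,0,0.025,0,0,0,0.0854],[0,0,0.020,0,0,0,0.0854],[0,0,0,0,0,0,0.0854],[0,0,0,0,0,0,0.0854]]'
$H '[[0,0,0,0,0,0,0.05],[0,0,0,0,0,0,0.05],[0,0,0,0,0,0,0.05],[0,0,0,0,0,0,0.05],[0,0,0,0,0,0,0.05],[0,0,0,0,0,0,0.05]]' 40
$H '[[0,0,0,0,0,0,0.05],[0,0,0,0,0,0,0.05],[0,0,0,0,0,0,0.05],[0,0,0,0,0,0,0.05],[0,0,0,0,0,0,0.05],[0,0,0,0,0,0,0.05]]' 40
python3 look.py
```

```text
time: 14.9
tool_pos: [534.2, -325.1, 55.5]
tcp_rot: [-179.7, 0.2, 20.5]
ft_force: [0.7, 0.2, -0.4]
finger_gap: 85.4
grip_force: 0.0
time: 15.4
tool_pos: [536.7, -327.7, 60.0]
tcp_rot: [179.9, -0.1, 20.4]
ft_force: [-0.4, 1.7, 6.0]
finger_gap: 66.2
grip_force: 45.3
time: 15.9
tool_pos: [536.7, -327.7, 60.0]
tcp_rot: [179.9, -0.1, 20.4]
ft_force: [0.1, 2.6, 6.3]
finger_gap: 66.0
grip_force: 45.3
scene
-100 24 [  -0.  -26. -100.] [ 20.  59. -91.] [ 14.  33. -94.]
-90 14 [ -0.  23. -90.] [ 19.  56. -82.] [ 13.  36. -87.]
-80 14 [ -2. -29. -79.] [ 17.  59. -73.] [ 13.  45. -78.]
-70 26 [-30. -40. -70.] [ 33.  46. -60.] [ 13.  -5. -62.]
-60 58 [-33. -39. -60.] [ 31.  49. -50.] [ 20.   9. -57.]
-50 49 [ -4. -35. -50.] [ 32.  50. -40.] [ 15.  18. -45.]
-40 48 [-22. -30. -40.] [ 32.  50. -30.] [ 15.  25. -35.]
-30 32 [-20. -29. -29.] [ 33.  32. -21.] [ 21.   9. -26.]
-20 47 [-16. -31. -20.] [ 33.  36. -10.] [ 14.  18. -15.]
-10 50 [-24. -29.  -9.] [33. 37. -0.] [ 8. 26. -5.]
0 47 [-28. -30.   0.] [33. 35. 10.] [ 4. 24.  5.]
10 54 [-23. -31.  10.] [34. 35. 20.] [10. 26. 15.]
20 35 [-26. -27.  20.] [33. 34. 30.] [ 7. 29. 25.]
30 43 [-26.  -3.  30.] [33. 34. 40.] [13. 28. 35.]
top
-100 1 [ 14. -33. -98.] [ 14. -33. -98.] [ 14. -33. -98.]
-90 1 [ 14. -35. -90.] [ 14. -35. -90.] [ 14. -35. -90.]
-70 2 [-33.  14. -63.] [-24.  21. -61.] [-29.  18. -62.]
-60 7 [-34.  10. -59.] [-26.  22. -56.] [-29.  17. -57.]
-50 1 [-20.  24. -44.] [-20.  24. -44.] [-20.  24. -44.]
-40 4 [-25.  19. -40.] [-18.  23. -31.] [-22.  22. -35.]
-30 1 [-21.  21. -27.] [-21.  21. -27.] [-21.  21. -27.]
-20 2 [-17.  25. -19.] [-14.  26. -19.] [-15.  25. -19.]
-10 5 [-19.  25.  -9.] [-8. 27. -2.] [-14.  25.  -5.]
0 3 [-14.  24.   1.] [-5. 26. 10.] [-11.  25.   2.]
10 3 [-7. 25. 13.] [ 0. 26. 17.] [-3. 26. 16.]
20 3 [ 1. 23. 23.] [ 4. 25. 28.] [ 3. 25. 27.]
[ 536.6869273  -327.72583581   60.01640228]
```

```bash
python3 - <<'E'
from h import *
for n in("top","scene"):
    C=cloud(n,np.load(n+"_d.npy")).reshape(-1,3)
    m=(abs(C[:,0]-634)<60)&(abs(C[:,1]-20)<60)&(C[:,2]>35)&(C[:,2]<50); P=C[m][:,:2]
    # circle fit on top-rim points: radii in 36.5..42.5 -> algebraic with mid radius
    from scipy.optimize import least_squares
    f=lambda c:np.maximum(abs(np.linalg.norm(P-c,axis=1)-39.5)-3,0)+.1*abs(np.linalg.norm(P-c,axis=1)-39.5)
    q=least_squares(f,P.mean(0),loss="soft_l1"); print(n,len(P),q.x,q.cost/len(P),P.min(0),P.max(0),C[m][:,2].mean())
    K=C[(C[:,2]>2)&(C[:,2]<11)&(abs(C[:,0]-700)<200)&(abs(C[:,1])<260)]; print(cv2.minAreaRect(K[:,:2].astype(np.float32)))
gplan((536.7,-327.7,220),(638.5,21,220))
E
```

```text
top 122 [632.2531474   20.75949364] 0.039617595255568565 [589.03571238 -18.4124659 ] [674.58129559  61.32261916] 40.29284214544041
((699.9653930664062, -0.006500244140625), (399.43475341796875, 519.8290405273438), 0.04566987603902817)
scene 131 [641.37937915  17.7009944 ] 0.26231271456766236 [596.81313213 -27.1971788 ] [682.98650594  64.17693181] 39.26334652125815
((699.969482421875, -0.04718017578125), (519.7972412109375, 399.798828125), 89.98043823242188)
shift mm [   0.4    0.4 -123. ] turn [0. 0. 0.] min rows 4 per row m [ 0.0001  0.0001 -0.0307] [0. 0. 0.]
shift mm [ 217.1 -291.2   -0.3] turn [0. 0. 0.] min rows 10 per row m [ 0.0217 -0.0291 -0.    ] [0. 0. 0.]
```

```bash
H="python3 -m handwheel"
$H '[[0,0,-0.01,0,0,0,0.05],[0,0,-0.019,0,0,0,0.05],[0,0,-0.019,0,0,0,0.05],[0,0,-0.019,0,0,0,0.05],[0,0,-0.019,0,0,0,0.05],[0,0,-0.019,0,0,0,0.05],[0,0,-0.019,0,0,0,0.05]]'>/dev/null
for i in 1 2; do $H '[[0.0136,-0.0182,0,0,0,0,0.05],[0.0136,-0.0182,0,0,0,0,0.05],[0.0136,-0.0182,0,0,0,0,0.05],[0.0136,-0.0182,0,0,0,0,0.05],[0.0136,-0.0182,0,0,0,0,0.05],[0.0136,-0.0182,0,0,0,0,0.05],[0.0136,-0.0182,0,0,0,0,0.05],[0.0136,-0.0182,0,0,0,0,0.05]]'>/dev/null; done
$H '[[0,0,0,0,0,0,0.05],[0,0,0,0,0,0,0.05],[0,0,0,0,0,0,0.05],[0,0,0,0,0,0,0.05]]'
cat > circ.py <<'E'
from h import *
from scipy.optimize import least_squares
def circ(P,r0,c0):
    P=P[:,:2]; f=lambda c:np.linalg.norm(P-c,axis=1)-r0
    return least_squares(f,c0,loss="soft_l1",f_scale=2.).x
E
python3 - <<'E'
from circ import *
s=r.sense()
for n in("scene","top"):
    p,d=r.snapshot(n); C=cloud(n,d).reshape(-1,3)
    zt=s["tool_pos"][2]+37
    for lo,hi in((zt-100,zt-60),(zt-60,zt-25)):
        P=C[(C[:,2]>lo)&(C[:,2]<hi)&(np.linalg.norm(C[:,:2]-s["tool_pos"][:2],axis=1)<45)]
        if len(P)>20: print(n,lo,len(P),circ(P,33,s["tool_pos"][:2]),P.min(0),P.max(0))
gplan((639.4,20.2,220),(639.4,20.2,102))
E
```

```text
time: 18.25
tool_pos: [637.4, 20.7, 182.1]
tcp_rot: [180.0, 0.0, 20.4]
ft_force: [-0.0, 0.4, -1.4]
finger_gap: 66.3
grip_force: 45.4
scene 119.07686720283479 156 [637.414914    20.25704483] [609.35606215 -16.51095392 121.20678559] [671.864635    32.53342393 158.81753356]
scene 159.0768672028348 164 [637.70322325  19.96882341] [608.61791033 -15.90010954 159.3728565 ] [671.69951413  51.68727953 193.74673194]
top 119.07686720283479 87 [625.73660393  21.58024412] [6.46248489e+02 6.47867817e-02 1.19781609e+02] [662.17504943  45.43146503 158.79667585]
top 159.0768672028348 53 [626.5314881   21.34078496] [619.7481975  -10.04256104 159.20296736] [661.88956634  47.87027095 193.52766925]
shift mm [ 1.6  1.1 -1. ] turn [0. 0. 0.] min rows 1 per row m [ 0.0016  0.0011 -0.001 ] [0. 0. 0.]
shift mm [  0.  -0. 118.] turn [0. 0. 0.] min rows 4 per row m [ 0.     -0.      0.0295] [0. 0. 0.]
```

```bash
H="python3 -m handwheel"
$H '[[0.0026,0.0022,0.01,0,0,0,0.05],[0,0,0.016,0,0,0,0.05],[0,0,0.017,0,0,0,0.05],[0,0,0.017,0,0,0,0.05],[0,0,0.015,0,0,0,0.05],[0,0,0,0,0,0,0.05],[0,0,0,0,0,0,0.05]]'
for i in 1 2 3 4; do $H '[[0,0,0.0015,0,0,0,0.05],[0,0,0.0015,0,0,0,0.05],[0,0,0,0,0,0,0.05]]'|sed -n '2p;4p'; done
```

```text
time: 18.93
tool_pos: [639.7, 20.2, 105.2]
tcp_rot: [-179.9, 0.2, 20.4]
ft_force: [-0.4, -0.3, -2.0]
finger_gap: 66.0
grip_force: 45.4
tool_pos: [641.6, 20.5, 104.9]
ft_force: [0.6, -0.5, -2.5]
tool_pos: [640.8, 20.6, 100.8]
ft_force: [-0.8, -0.2, -3.1]
tool_pos: [640.6, 20.6, 97.4]
ft_force: [-0.7, 0.4, -1.0]
tool_pos: [640.6, 20.6, 94.4]
ft_force: [-0.2, 0.1, -2.5]
```

```bash
H="python3 -m handwheel"
for i in 1 2 3 4 5 6 7 8; do O=$($H '[[0,0,0.0015,0,0,0,0.05],[0,0,0.0015,0,0,0,0.05],[0,0,0.001,0,0,0,0.05],[0,0,0,0,0,0,0.05]]'|sed -n '2p;4p'); echo $O; F=$(echo $O|sed 's/.*, \([-0-9.]*\)\]$/\1/'); if python3 -c "import sys;sys.exit(abs($F)<7)"; then break; fi; done
```

```text
tool_pos: [640.6, 20.6, 90.5] ft_force: [0.9, 0.4, -2.4]
tool_pos: [640.6, 20.6, 86.5] ft_force: [0.8, 0.2, -1.4]
tool_pos: [640.6, 20.6, 82.5] ft_force: [-0.4, -0.2, -2.1]
tool_pos: [640.6, 20.6, 78.5] ft_force: [0.1, 0.5, -1.6]
tool_pos: [640.6, 20.6, 74.5] ft_force: [0.1, 1.3, -2.1]
tool_pos: [640.6, 20.6, 70.5] ft_force: [-0.2, -0.2, -2.9]
tool_pos: [640.6, 20.6, 66.5] ft_force: [1.2, 0.3, -2.2]
tool_pos: [642.0, 21.0, 66.1] ft_force: [-8.3, 2.0, 17.0]
```

```bash
H="python3 -m handwheel"
$H '[[0,0,-0.002,0,0,0,0.05],[0,0,0,0,0,0,0.0854],[0,0,0,0,0,0,0.0854],[0,0,0,0,0,0,0.0854],[0,0,0,0,0,0,0.0854],[0,0,0,0,0,0,0.0854],[0,0,0,0,0,0,0.0854]]'
for i in 1 2; do $H '[[0,0,-0.01,0,0,0,0.0854],[0,0,-0.02,0,0,0,0.0854],[0,0,-0.02,0,0,0,0.0854],[0,0,-0.02,0,0,0,0.0854],[0,0,-0.02,0,0,0,0.0854],[0,0,-0.015,0,0,0,0.0854],[0,0,0,0,0,0,0.0854]]'|sed -n 2p; done
python3 - <<'E'
from circ import *
for n in("scene","top"):
    p,d=r.snapshot(n); np.save(n+"_p2.npy",p); np.save(n+"_d2.npy",d); C=cloud(n,d).reshape(-1,3)
    for lo,hi in((112,135),(50,110)):
        P=C[(C[:,2]>lo)&(C[:,2]<hi)&(np.linalg.norm(C[:,:2]-[638,20],axis=1)<45)]
        if len(P)>5: print("tube",n,lo,len(P),circ(P,32 if lo>100 else 33,[638,20]),P.min(0),P.max(0))
    P=C[(C[:,2]>88)&(C[:,2]<98)&(np.linalg.norm(C[:,:2]-[378,-304],axis=1)<80)]; print("funnel rim",n,len(P),circ(P,65,[378,-304]))
    P=C[(C[:,2]>112)&(C[:,2]<140)&(np.linalg.norm(C[:,:2]-[446,-283],axis=1)<35)]; print("lug",n,len(P),cv2.minAreaRect(P[:,:2].astype(np.float32)),P[:,2].max())
    im=p; u=proj(n,(638,20,90)).astype(int); x,y=u-[60,45]; cv2.imwrite(f"pics/t2_{n}.png",cv2.resize(im[y:y+90,x:x+120],None,fx=5,fy=5,interpolation=cv2.INTER_CUBIC))
E
```

```text
time: 23.18
tool_pos: [640.7, 20.5, 64.6]
tcp_rot: [-180.0, 0.0, 20.4]
ft_force: [0.0, 0.5, 0.6]
finger_gap: 85.1
grip_force: 0.0
tool_pos: [643.4, 20.5, 175.5]
tool_pos: [642.0, 20.5, 278.5]
tube scene 112 150 [642.57104219  18.13094343] [610.38498614 -15.85988067 112.05002484] [675.56696113  52.19665273 130.49977242]
tube scene 50 376 [642.28457349  18.81862801] [611.26011369 -16.96892722  50.03897122] [675.79371575  51.91239013 109.95617687]
funnel rim scene 145 [ 383.91387471 -305.46746936]
lug scene 59 ((449.95904541015625, -286.18212890625), (15.071399688720703, 35.208702087402344), 15.326391220092773) 131.50815577321958
funnel rim top 233 [ 373.8835798  -302.68830974]
lug top 63 ((442.03729248046875, -283.5228271484375), (14.894185066223145, 35.387306213378906), 16.975290298461914) 132.92341087393223
```

View pics/t2_scene.png

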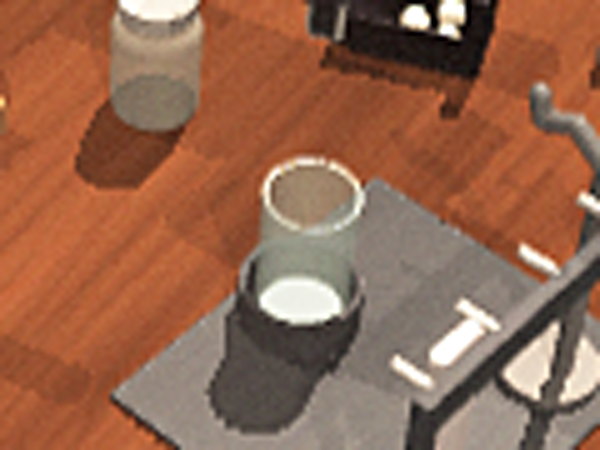

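```bash
python3 -c "
from h import *
gplan((446.5,-284.7,300),(446.5,-284.7,300,180,0,106),(446.5,-284.7,118))"
```

```text
shift mm [-288.7  218.2   11.4] turn [0. 0. 0.] min rows 10 per row m [-0.0289  0.0218  0.0011] [0. 0. 0.]
shift mm [ 0.  0. -0.] turn [-1.000e-02  1.000e-02 -8.557e+01] min rows 13 per row m [ 0.  0. -0.] [-0.    0.   -6.58]
shift mm [  0.  -0. 182.] turn [0. 0. 0.] min rows 5 per row m [ 0.     -0.      0.0364] [0. 0. 0.]
```

```bash
H="python3 -m handwheel"
for i in 1 2; do $H '[[-0.0206,0.0156,0.0008,0,0,0,0.0854],[-0.0206,0.0156,0.0008,0,0,0,0.0854],[-0.0206,0.0156,0.0008,0,0,0,0.0854],[-0.0206,0.0156,0.0008,0,0,0,0.0854],[-0.0206,0.0156,0.0008,0,0,0,0.0854],[-0.0206,0.0156,0.0008,0,0,0,0.0854],[-0.0206,0.0156,0.0008,0,0,0,0.0854]]'>/dev/null; done
for i in 1 2; do $H '[[0,0,0,0,0,-6.1,0.07],[0,0,0,0,0,-6.1,0.07],[0,0,0,0,0,-6.1,0.06],[0,0,0,0,0,-6.1,0.06],[0,0,0,0,0,-6.1,0.06],[0,0,0,0,0,-6.1,0.06],[0,0,0,0,0,-6.2,0.06]]'>/dev/null; done
$H '[[0,0,0,0,0,0,0.06],[0,0,0,0,0,0,0.06],[0,0,0,0,0,0,0.06]]'
python3 -c "
from h import *
gplan((446.5,-284.7,300,180,0,106),(446.5,-284.7,118))"
```

```text
time: 27.03
tool_pos: [446.4, -284.4, 262.4]
tcp_rot: [-179.9, -0.1, 105.8]
ft_force: [0.1, 0.4, -0.1]
finger_gap: 60.1
grip_force: 0.0
shift mm [-0.3  0.  -0.6] turn [-0.07 -0.09 -0.17] min rows 1 per row m [-0.0003  0.     -0.0006] [-0.07 -0.09 -0.17]
shift mm [  0.  -0. 182.] turn [0. 0. 0.] min rows 5 per row m [ 0.     -0.      0.0364] [0. 0. 0.]
```

```bash
H="python3 -m handwheel"
$H '[[0,0,0.03,0,0,0,0.05],[0,0,0.033,0,0,0,0.05],[0,0,0.033,0,0,0,0.05],[0,0,0.033,0,0,0,0.05],[0,0,0.033,0,0,0,0.05],[0,0,0.02,0,0,0,0.05],[0,0,0,0,0,0,0.05],[0,0,0,0,0,0,0.05]]'
for i in 1 2; do $H '[[0,0,0,0,0,0,0.0],[0,0,0,0,0,0,0.0],[0,0,0,0,0,0,0.0],[0,0,0,0,0,0,0.0],[0,0,0,0,0,0,0.0],[0,0,0,0,0,0,0.0],[0,0,0,0,0,0,0.0]]' 60; done
```

```text
time: 27.7
tool_pos: [445.8, -283.9, 80.5]
tcp_rot: [-179.9, -0.2, 105.9]
ft_force: [-0.6, 0.0, -0.4]
finger_gap: 50.3
grip_force: 0.0
time: 28.28
tool_pos: [448.1, -286.0, 84.4]
tcp_rot: [179.9, 0.2, 106.0]
ft_force: [-1.9, 0.0, 5.7]
finger_gap: 13.2
grip_force: 59.8
time: 28.87
tool_pos: [448.1, -286.0, 84.4]
tcp_rot: [179.9, 0.2, 106.0]
ft_force: [-0.8, -0.4, 6.7]
finger_gap: 13.1
grip_force: 59.8
```

```bash
python3 -c "
from h import *
plan((448.1,-286,262),(639.6,91.5,262),(639.6,91.5,262,180,0,180))"
```

```text
shift mm [  -0.6    0.3 -177.6] turn [0. 0. 0.] min rows 5 per row m [-0.0001  0.0001 -0.0355] [0. 0. 0.]
shift mm [310.  288.2  -0.5] turn [0. 0. 0.] min rows 12 per row m [ 0.0258  0.024  -0.    ] [0. 0. 0.]
shift mm [0. 0. 0.] turn [-3.000e-02  2.500e-01 -7.398e+01] min rows 11 per row m [0. 0. 0.] [-0.    0.02 -6.73]
```

```bash
H="python3 -m handwheel"
$H '[[0,0,-0.012,0,0,0,0],[0,0,-0.024,0,0,0,0],[0,0,-0.024,0,0,0,0],[0,0,-0.024,0,0,0,0],[0,0,-0.024,0,0,0,0],[0,0,-0.024,0,0,0,0],[0,0,-0.024,0,0,0,0],[0,0,-0.022,0,0,0,0]]'
$H '[[0.011,0.0105,0,0,0,0,0],[0.02,0.0184,0,0,0,0,0],[0.02,0.0184,0,0,0,0,0],[0.02,0.0184,0,0,0,0,0],[0.02,0.0184,0,0,0,0,0],[0.02,0.0184,0,0,0,0,0],[0.02,0.0184,0,0,0,0,0],[0.02,0.0184,0,0,0,0,0]]'>/dev/null
$H '[[0.02,0.0184,0,0,0,0,0],[0.02,0.0184,0,0,0,0,0],[0.02,0.0184,0,0,0,0,0],[0.02,0.0184,0,0,0,0,0],[0.02,0.0184,0,0,0,0,0],[0.02,0.0184,0,0,0,0,0],[0.02,0.0184,0,0,0,0,0],[0.019,0.02,0,0,0,0,0]]'>/dev/null
for i in 1 2; do $H '[[0,0,0,0,0,-5,0],[0,0,0,0,0,-5.4,0],[0,0,0,0,0,-5.4,0],[0,0,0,0,0,-5.4,0],[0,0,0,0,0,-5.4,0],[0,0,0,0,0,-5.4,0],[0,0,0,0,0,-5,0]]'>/dev/null; done
$H '[[0,0,0,0,0,0,0],[0,0,0,0,0,0,0],[0,0,0,0,0,0,0],[0,0,0,0,0,0,0]]'
cat > fun.py <<'E'
from circ import *
s=r.sense(); c0=s["tool_pos"][:2]-[0,71]; z0=s["tool_pos"][2]+37-106
for n in("scene","top"):
    p,d=r.snapshot(n); C=cloud(n,d).reshape(-1,3)
    P=C[(C[:,2]>z0+73)&(C[:,2]<z0+84)&(np.linalg.norm(C[:,:2]-c0,axis=1)<76)&(C[:,1]<c0[1]+55)]
    print("funnel rim",n,len(P),circ(P,65,c0),P.min(0),P.max(0))
    B=C[(abs(C[:,2]-z0-78)<8)&(np.linalg.norm(C[:,:2]-c0,axis=1)<76)]
    for sg in (-1,1):
        b=B[(B[:,1]-c0[1])*sg>20]; 
        if len(b): print("   side",sg,"top z",np.percentile(b[:,2],90))
    P=C[(C[:,2]>z0-10)&(C[:,2]<z0+26)&(np.linalg.norm(C[:,:2]-c0,axis=1)<40)]
    if len(P)>10: print("spout",n,len(P),circ(P,26,c0),P[:,2].min())
    P=C[(C[:,2]>105)&(C[:,2]<135)&(np.linalg.norm(C[:,:2]-[638,20],axis=1)<45)]
    if len(P)>10: print("tube",n,len(P),circ(P,32.5,[638,20]))
    cv2.imwrite(f"pics/f_{n}.png",p)
E
python3 fun.py
```

```text
time: 29.53
tool_pos: [447.0, -284.8, 262.9]
tcp_rot: [179.9, 0.1, 106.0]
ft_force: [0.5, 0.0, -2.2]
finger_gap: 12.8
grip_force: 58.8
time: 32.37
tool_pos: [638.1, 92.8, 260.1]
tcp_rot: [180.0, 0.0, 179.9]
ft_force: [0.4, 0.2, -0.6]
finger_gap: 12.9
grip_force: 59.0
funnel rim scene 134 [640.8515369   18.83169327] [574.81024577 -44.86596714 264.10223428] [704.12963564  76.61309854 273.45475763]
   side -1 top z 270.31226777548767
   side 1 top z 270.5923407251545
spout scene 151 [640.16598299  19.29547027] 184.6677815717704
tube scene 208 [642.43988955  18.32899114]
funnel rim top 124 [632.03079209  25.49416089] [568.04736706 -42.28463283 264.10299267] [698.53822157  34.14075163 274.24715915]
   side -1 top z 269.42112493022273
   side 1 top z 271.73280043212367
spout top 44 [629.41200945  23.30473527] 189.4532460093764
tube top 84 [633.22335033  23.49608071]
```

```bash
H="python3 -m handwheel"
$H '[[-0.0016,-0.0012,0.01,0,0,0,0],[0,0,0.013,0,0,0,0],[0,0,0.013,0,0,0,0],[0,0,0.013,0,0,0,0],[0,0,0.008,0,0,0,0],[0,0,0,0,0,0,0],[0,0,0,0,0,0,0],[0,0,0,0,0,0,0]]'
python3 fun.py
```

```text
time: 33.13
tool_pos: [640.0, 91.6, 203.2]
tcp_rot: [180.0, 0.0, -180.0]
ft_force: [-0.1, -0.1, -1.0]
finger_gap: 12.9
grip_force: 59.0
funnel rim scene 123 [642.95569173  16.61509125] [576.71276492 -45.23266893 207.21166309] [705.84610972  75.47681036 216.69935513]
   side -1 top z 213.23838162602902
   side 1 top z 213.33210590856217
spout scene 167 [642.90074172  18.0561478 ] 124.21325117710228
tube scene 153 [642.02353852  19.48289462]
funnel rim top 122 [634.15368332  24.50721611] [570.27306608 -43.96033577 207.21003634] [700.65907749  35.61838057 217.28587462]
   side -1 top z 213.50904645163646
   side 1 top z 210.52096010282065
spout top 41 [631.85954903  22.02565219] 125.32219784810039
tube top 28 [632.83560207  25.48248778]
```

```bash
H="python3 -m handwheel"
$H '[[0.0005,0,0.001,0,0,0,0],[0,0,0.001,0,0,0,0]]' >/dev/null
for i in 1 2 3 4 5 6 7 8; do O=$($H '[[0,0,0.0015,0,0,0,0],[0,0,0.0015,0,0,0,0],[0,0,0.0015,0,0,0,0],[0,0,0,0,0,0,0]]'|sed -n '2p;4p'); echo $O; F=$(echo $O|sed 's/.*, \([-0-9.]*\)\]$/\1/'); if python3 -c "import sys;sys.exit(abs($F)<5)"; then break; fi; done
```

```text
tool_pos: [639.0, 91.5, 195.6] ft_force: [0.2, -0.2, -0.7]
tool_pos: [639.0, 91.6, 191.2] ft_force: [-0.8, -0.2, -1.9]
tool_pos: [639.0, 91.5, 186.7] ft_force: [-0.3, 0.5, -1.0]
tool_pos: [639.0, 91.5, 182.2] ft_force: [-0.2, -0.0, -1.7]
tool_pos: [639.0, 91.5, 177.7] ft_force: [-0.1, -0.6, -1.1]
tool_pos: [639.0, 91.5, 173.2] ft_force: [-0.3, 0.7, -1.4]
tool_pos: [639.0, 91.6, 168.7] ft_force: [-0.2, 0.6, -1.4]
tool_pos: [639.6, 91.8, 165.5] ft_force: [-0.4, 1.1, 2.3]
```

```bash
H="python3 -m handwheel"
$H '[[0,0,-0.001,0,0,0,0],[0,0,0,0,0,0,0.05],[0,0,0,0,0,0,0.05],[0,0,0,0,0,0,0.05],[0,0,0,0,0,0,0.05],[0,0,0,0,0,0,0.05]]'
for i in 1 2; do $H '[[0,0,-0.008,0,0,0,0.05],[0,0,-0.012,0,0,0,0.05],[0,0,-0.012,0,0,0,0.05],[0,0,-0.012,0,0,0,0.05],[0,0,-0.012,0,0,0,0.05],[0,0,-0.012,0,0,0,0.05],[0,0,0,0,0,0,0.05]]'|sed -n 2p; done
cat > trays.py <<'E'
from circ import *
from scipy.optimize import minimize
A={"L":(519.5,483.5),"M":(602.7,330.7),"R":(515.3,-469)}
import sys
for n in("scene","top"):
    p,d=r.snapshot(n); C=cloud(n,d); np.save("last_"+n+"_p.npy",p)
    hsv=cv2.cvtColor(p,cv2.COLOR_BGR2HSV); dark=(p.max(2)<95)&(d>0); F=C.reshape(-1,3); dk=dark.ravel(); bright=(p.min(2)>140).ravel()
    for k,a in A.items():
        if len(sys.argv)>1 and k not in sys.argv[1]: continue
        P=F[dk&(F[:,2]>64)&(F[:,2]<84)&(np.linalg.norm(F[:,:2]-a,axis=1)<90)]
        if len(P)<15: print(n,k,"few",len(P)); continue
        c,sz,ang=cv2.minAreaRect(P[:,:2].astype(np.float32))
        if sz[0]>sz[1]: ang-=90
        Q=F[bright&(F[:,2]>10)&(F[:,2]<45)&(np.linalg.norm(F[:,:2]-np.array(c),axis=1)<110)]
        print(n,k,"plate",np.round(c,1),"size",np.round(sz,1),"yaw",round((ang+90)%180-90,1),"ztop",round(P[:,2].max(),1),"npts",len(P),"bright",len(Q))
    P=F[(abs(F[:,2]-174)<5)&(np.linalg.norm(F[:,:2]-[638,20],axis=1)<76)&(F[:,1]<70)]; print(n,"funnel",circ(P,65,[638,20]) if len(P)>10 else 0)
    cv2.imwrite("pics/now_"+n+".png",cv2.resize(p,(800,600)))
E
python3 trays.py
```

```text
time: 36.57
tool_pos: [639.2, 91.5, 165.6]
tcp_rot: [-180.0, -0.0, -180.0]
ft_force: [-0.5, -0.1, -0.7]
finger_gap: 50.3
grip_force: 0.0
tool_pos: [640.9, 91.7, 238.3]
tool_pos: [640.5, 91.6, 305.9]
scene L plate [523.1 484.4] size [15.6 73.6] yaw 13.7 ztop 80.9 npts 47 bright 21
scene M plate [607.  329.2] size [13.9 66.8] yaw 17.9 ztop 81.1 npts 54 bright 63
scene R plate [ 519.  -470.4] size [65.9 18.3] yaw -14.8 ztop 82.4 npts 144 bright 0
scene funnel [641.92146515  18.65570521]
top L plate [514.1 484.3] size [15.2 63. ] yaw 13.6 ztop 80.1 npts 104 bright 91
top M plate [597.8 331.3] size [16.5 64.1] yaw 15.0 ztop 83.4 npts 108 bright 107
top R plate [ 513.  -466.9] size [63.8 18.5] yaw -13.3 ztop 81.5 npts 108 bright 67
top funnel [632.60410182  24.8631894 ]
```

View pics/now_scene.png

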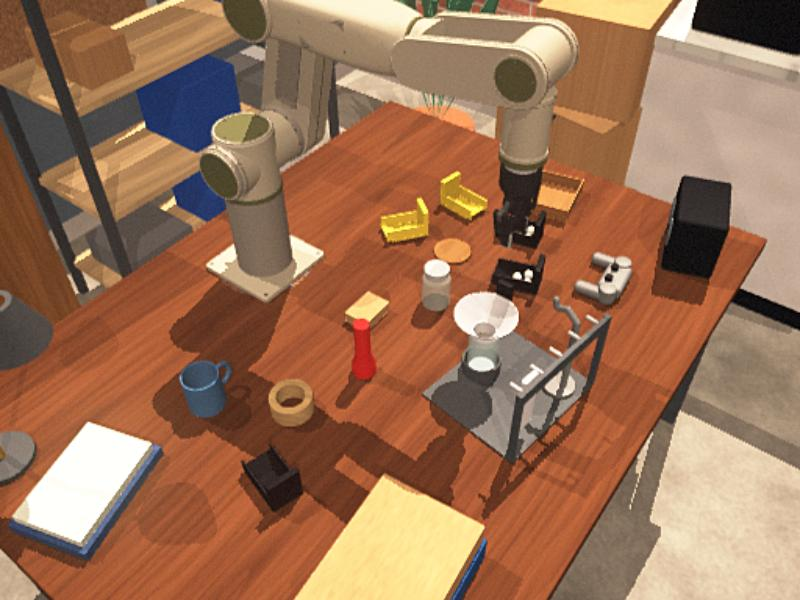

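```bash
python3 -c "
from h import *
gplan((602.4,330.3,250),(602.4,330.3,250,180,0,106.5),(602.4,330.3,62))"
```

```text
shift mm [ 37.2 238.7  89.6] turn [0. 0. 0.] min rows 7 per row m [0.0053 0.0341 0.0128] [0. 0. 0.]
shift mm [ 0.1 -0.  -0. ] turn [6.000e-02 7.000e-02 7.353e+01] min rows 11 per row m [ 0. -0. -0.] [0.01 0.01 6.68]
shift mm [ -0.  -0. 188.] turn [0. 0. 0.] min rows 5 per row m [-0.     -0.      0.0376] [0. 0. 0.]
```

```bash
H="python3 -m handwheel"
$H '[[0.0047,0.0298,0,0,0,0,0.06],[0.0047,0.0298,0,0,0,0,0.06],[0.0047,0.0298,0.01,0,0,0,0.06],[0.0047,0.0298,0.02,0,0,0,0.06],[0.0047,0.0298,0.02,0,0,0,0.06],[0.0047,0.0298,0.02,0,0,0,0.06],[0.0047,0.0298,0.02,0,0,0,0.06],[0.0043,0.0301,0,0,0,0,0.06]]'>/dev/null
for i in 1 2; do $H '[[0,0,0,0,0,5,0.06],[0,0,0,0,0,5.3,0.06],[0,0,0,0,0,5.3,0.06],[0,0,0,0,0,5.3,0.06],[0,0,0,0,0,5.3,0.06],[0,0,0,0,0,5.3,0.06],[0,0,0,0,0,5.25,0.06]]'>/dev/null; done
$H '[[0,0,0,0,0,0,0.06],[0,0,0,0,0,0,0.06],[0,0,0,0,0,0,0.06]]'
python3 -c "
from h import *
gplan((602.4,330.3,250,180,0,106.5),(602.4,330.3,62))"
python3 trays.py M
```

```text
time: 39.92
tool_pos: [601.6, 330.1, 210.9]
tcp_rot: [-179.9, 0.0, 106.7]
ft_force: [-0.7, -0.0, -0.2]
finger_gap: 60.1
grip_force: 0.0
shift mm [-0.   0.9 -2.1] turn [-0.07  0.01  0.21] min rows 1 per row m [-0.      0.0009 -0.0021] [-0.07  0.01  0.21]
shift mm [ -0.  -0. 188.] turn [0. 0. 0.] min rows 5 per row m [-0.     -0.      0.0376] [0. 0. 0.]
scene M plate [607.5 328.7] size [13.9 64.4] yaw 18.1 ztop 79.5 npts 55 bright 60
scene funnel [641.61476142  19.42602588]
top M few 0
top funnel [632.16086907  23.57605186]
```

```bash
H="python3 -m handwheel"
$H '[[0,0.0009,0.02,0,0,0,0.06],[0,0,0.033,0,0,0,0.06],[0,0,0.033,0,0,0,0.06],[0,0,0.033,0,0,0,0.06],[0,0,0.03,0,0,0,0.06],[0,0,0.02,0,0,0,0.06],[0,0,0.012,0,0,0,0.06],[0,0,0.005,0,0,0,0.06]]'
for i in 1 2; do $H '[[0,0,0,0,0,0,0.0],[0,0,0,0,0,0,0.0],[0,0,0,0,0,0,0.0],[0,0,0,0,0,0,0.0],[0,0,0,0,0,0,0.0],[0,0,0,0,0,0,0.0],[0,0,0,0,0,0,0.0]]' 80; done
```

```text
time: 40.68
tool_pos: [601.2, 329.8, 22.9]
tcp_rot: [-179.8, 0.0, 106.6]
ft_force: [-1.0, -0.3, -0.3]
finger_gap: 59.8
grip_force: 0.0
time: 41.27
tool_pos: [604.2, 331.2, 28.3]
tcp_rot: [179.8, -0.0, 106.5]
ft_force: [-0.8, -0.7, 6.3]
finger_gap: 12.3
grip_force: 78.9
time: 41.85
tool_pos: [604.2, 331.2, 28.3]
tcp_rot: [179.8, -0.0, 106.5]
ft_force: [-1.0, -0.5, 6.3]
finger_gap: 12.5
grip_force: 78.9
```

```bash
python3 -c "
from h import *
gplan((604.2,331.2,335),(773.1,-3,335),(773.1,-3,335,180,0,80))"
```

```text
shift mm [ 2.000e-01  1.100e+00 -2.697e+02] turn [0. 0. 0.] min rows 8 per row m [ 0.      0.0001 -0.0337] [0. 0. 0.]
shift mm [-368.5   66.8    0. ] turn [0. 0. 0.] min rows 10 per row m [-0.0368  0.0067  0.    ] [0. 0. 0.]
shift mm [-0.  -0.1 -0. ] turn [ 0.2  -0.08 26.54] min rows 4 per row m [-0. -0. -0.] [ 0.05 -0.02  6.64]
```

```bash
H="python3 -m handwheel"
$H '[[0,0,-0.012,0,0,0,0],[0,0,-0.022,0,0,0,0],[0,0,-0.022,0,0,0,0],[0,0,-0.022,0,0,0,0],[0,0,-0.022,0,0,0,0],[0,0,-0.022,0,0,0,0],[0,0,-0.022,0,0,0,0],[0,0,-0.022,0,0,0,0]]'
$H '[[0,0,-0.022,0,0,0,0],[0,0,-0.022,0,0,0,0],[0,0,-0.022,0,0,0,0],[0,0,-0.016,0,0,0,0],[0,0,-0.012,0,0,0,0],[0,0,-0.009,0,0,0,0],[0,0,0,0,0,0,0],[0,0,0,0,0,0,0]]' >/dev/null
$H '[[-0.008,0.0015,0,0,0,0,0],[-0.016,0.003,0,0,0,0,0],[-0.022,0.004,0,0,0,0,0],[-0.022,0.004,0,0,0,0,0],[-0.022,0.004,0,0,0,0,0],[-0.022,0.004,0,0,0,0,0],[-0.022,0.004,0,0,0,0,0],[-0.022,0.004,0,0,0,0,0]]'>/dev/null
$H '[[-0.022,0.004,0,0,0,0,0],[-0.022,0.004,0,0,0,0,0],[-0.022,0.004,0,0,0,0,0],[-0.022,0.004,0,0,0,0,0],[-0.022,0.004,0,0,0,0,0],[-0.022,0.004,0,0,0,0,0],[-0.022,0.004,0,0,0,0,0],[-0.022,0.004,0,0,0,0,0]]'>/dev/null
$H '[[-0.02,0.0033,0,0,0,0,0],[-0.011,0.002,0,0,0,0,0],[-0.005,0.001,0,0,0,0,0],[0,0,0,0,0,3,0],[0,0,0,0,0,5,0],[0,0,0,0,0,5,0],[0,0,0,0,0,5,0],[0,0,0,0,0,5,0]]'>/dev/null
$H '[[0,0,0,0,0,3.5,0],[0,0,0,0,0,0,0],[0,0,0,0,0,0,0],[0,0,0,0,0,0,0]]'
python3 -c "
from h import *
gplan((773.1,-3,335,180,0,80))"
```

```text
time: 42.52
tool_pos: [602.6, 330.5, 193.9]
tcp_rot: [180.0, -0.0, 106.5]
ft_force: [0.2, 0.0, -2.2]
finger_gap: 12.5
grip_force: 78.0
time: 45.52
tool_pos: [771.3, -3.0, 294.5]
tcp_rot: [-180.0, -0.0, 80.2]
ft_force: [0.3, -0.1, -1.7]
finger_gap: 12.9
grip_force: 78.1
shift mm [ 0.3  1.7 -3.5] turn [-0.02 -0.    0.18] min rows 1 per row m [ 0.0003  0.0017 -0.0035] [-0.02 -0.    0.18]
```

Now tilt 25° about the lip while still high, then look.

```bash
H="python3 -m handwheel"
$H '[[0,0.001,-0.0094,-5,0,0,0],[0,-0.0011,-0.0094,-5,0,0,0],[0,-0.0011,-0.0094,-5,0,0,0],[0,-0.0011,-0.0094,-5,0,0,0],[0,-0.0011,-0.0094,-5,0,0,0],[0,0,0,0,0,0,0],[0,0,0,0,0,0,0],[0,0,0,0,0,0,0]]'
cat > lip.py <<'E'
from circ import *
s=r.sense();T=R.from_euler("xyz",s["tcp_rot"],degrees=True)
print("lip pred",s["tool_pos"]+T.apply([0,-108,8]),"tilt",90-np.degrees(np.arccos(T.apply([0,1,0])[2])))
im=[]
for n in("scene","top"):
    p,d=r.snapshot(n); F=cloud(n,d).reshape(-1,3); Q=T.inv().apply(F-s["tool_pos"])
    m=(abs(Q[:,0])<45)&(Q[:,1]>-135)&(Q[:,1]<-60)&(Q[:,2]>-40)&(Q[:,2]<40)
    q=Q[m]; print(n,len(q),np.round(q.min(0)),np.round(q.max(0)), "min y pct",np.round(np.percentile(q[:,1],[1,3,5]),1) if len(q) else 0)
    P=F[(abs(F[:,2]-174)<5)&(np.linalg.norm(F[:,:2]-[638,20],axis=1)<76)&(F[:,1]<70)]; print("funnel",circ(P,65,[638,20]) if len(P)>10 else 0)
    u=proj(n,(650,15,210)).astype(int); x,y=u-[40,55]; im.append(cv2.resize(p[y:y+110,x:x+80],None,fx=5,fy=5,interpolation=cv2.INTER_CUBIC))
import sys; cv2.imwrite("pics/"+sys.argv[1]+".png",np.hstack(im))
E
python3 lip.py p1
```

```text
time: 46.18
tool_pos: [760.5, -1.3, 340.7]
tcp_rot: [155.0, 0.0, 80.1]
ft_force: [0.2, 0.1, -1.2]
finger_gap: 13.0
grip_force: 78.4
lip pred [667.42985091  14.98081198 287.83984068] tilt 25.00129530221747
scene 289 [ -36. -135.  -10.] [ 34. -60.  29.] min y pct [-133.2 -131.  -127.5]
funnel [641.86378043  18.42147507]
top 356 [ -20. -111.  -13.] [ 34. -60.  31.] min y pct [-110.9 -109.7 -108.7]
funnel [628.69009616  21.04375043]
```

View pics/p1.png

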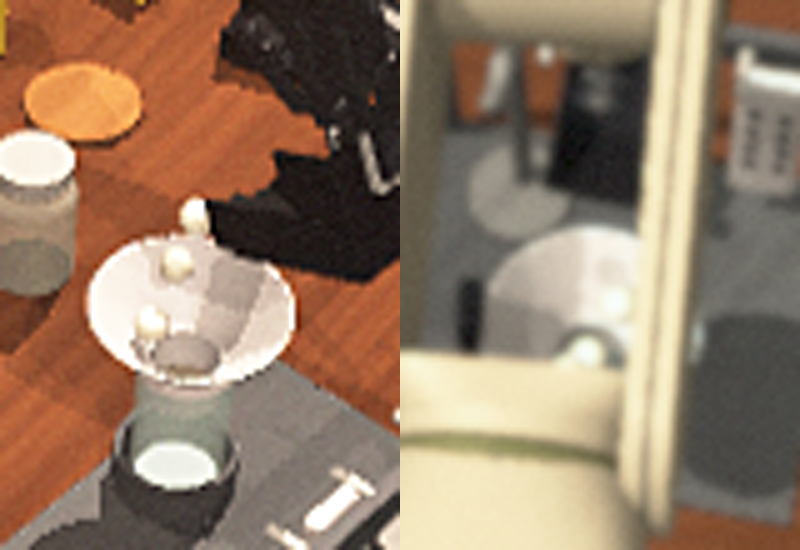

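At 25° the three marbles are already pouring: one just off the lip at (195,215), two inside the funnel at (177,262) and (152,322). I hold still and check where they land.

```bash
H="python3 -m handwheel"
$H '[[0,0,0,0,0,0,0],[0,0,0,0,0,0,0],[0,0,0,0,0,0,0],[0,0,0,0,0,0,0],[0,0,0,0,0,0,0],[0,0,0,0,0,0,0]]' >/dev/null
python3 lip.py p2
```

```text
lip pred [667.29043852  15.0006688  286.66026098] tilt 24.984235771546707
scene 259 [ -36. -106.   -8.] [ 35. -60.  30.] min y pct [-104.8 -103.2 -102.7]
funnel [641.84632432  18.65308834]
top 360 [ -20. -112.  -15.] [ 34. -60.  30.] min y pct [-111.5 -110.5 -109.4]
funnel [629.86937275  21.86351705]
```

View pics/p2.png

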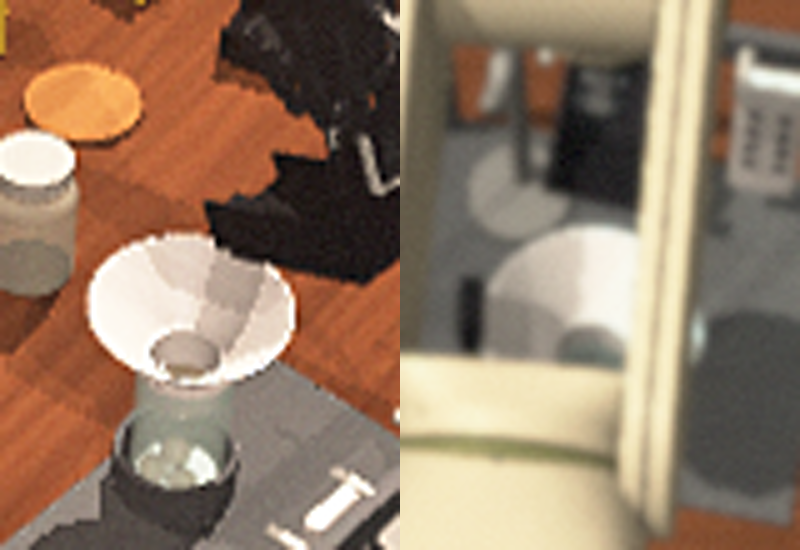

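```bash
H="python3 -m handwheel"
$H '[[0,-0.0011,-0.0094,-5,0,0,0],[0,-0.0011,-0.0094,-5,0,0,0],[0,-0.0011,-0.0094,-5,0,0,0],[0,-0.0011,-0.0094,-5,0,0,0],[0,-0.0011,-0.0094,-5,0,0,0],[0,-0.0011,-0.0094,-5,0,0,0],[0,0,0,0,0,0,0],[0,0,0,0,0,0,0]]'
$H '[[0,0,0,0,0,0,0],[0,0,0,0,0,0,0],[0,0,0,0,0,0,0],[0,0,0,0,0,0,0],[0,0.0003,0.0094,5,0,0,0],[0,0.0003,0.0094,5,0,0,0],[0,0.0003,0.0094,5,0,0,0],[0,0.0003,0.0094,5,0,0,0]]' >/dev/null
$H '[[0,0.0003,0.0094,5,0,0,0],[0,0.0003,0.0094,5,0,0,0],[0,0.0003,0.0094,5,0,0,0],[0,0.0003,0.0094,5,0,0,0],[0,0.0003,0.0094,5,0,0,0],[0,0.0003,0.0094,5,0,0,0],[0,0.0003,0.0094,5,0,0,0],[0,0,0,0,0,0,0]]' 
$H '[[0,0,0,0,0,-5,0],[0,0,0,0,0,-6,0],[0,0,0,0,0,-6,0],[0,0,0,0,0,-5,0],[0,0,0,0,0,-4.5,0],[0,0,0,0,0,0,0],[0,0,0,0,0,0,0],[0,0,0,0,0,0,0]]'
python3 -c "
from h import *
plan((604.2,331.2,298,180,0,106.5),(604.2,331.2,29))"
python3 trays.py LR
```

```text
time: 47.55
tool_pos: [720.1, 5.8, 377.3]
tcp_rot: [125.3, 0.0, 80.1]
ft_force: [0.9, -0.1, 0.3]
finger_gap: 12.4
grip_force: 78.6
time: 48.88
tool_pos: [774.3, -4.8, 282.6]
tcp_rot: [-178.9, 0.1, 80.0]
ft_force: [0.2, -0.2, -7.2]
finger_gap: 12.7
grip_force: 78.5
time: 49.55
tool_pos: [773.6, -3.7, 296.2]
tcp_rot: [179.9, 0.0, 106.4]
ft_force: [-0.0, -0.1, -1.2]
finger_gap: 13.0
grip_force: 78.5
shift mm [369.1 -68.1  -2.1] turn [ 0.1   0.04 -0.12] min rows 10 per row m [ 0.0369 -0.0068 -0.0002] [ 0.01  0.   -0.01]
shift mm [ -0.  -0. 269.] turn [0. 0. 0.] min rows 8 per row m [-0.     -0.      0.0336] [0. 0. 0.]
scene L plate [525.3 464.9] size [ 8.6 32. ] yaw 17.3 ztop 78.6 npts 16 bright 31
scene R plate [ 519.  -471.1] size [66.3 16.1] yaw -13.9 ztop 81.3 npts 147 bright 0
scene funnel [642.89495592  20.41950296]
top L plate [514.4 483.9] size [16.3 64.7] yaw 12.9 ztop 83.7 npts 107 bright 92
top R plate [ 510.9 -467. ] size [64.8 16.2] yaw -17.3 ztop 83.5 npts 115 bright 63
top funnel 0
```

```bash
H="python3 -m handwheel"
$H '[[0.013,-0.0024,0,0,0,0,0],[0.025,-0.0046,0,0,0,0,0],[0.028,-0.0052,0,0,0,0,0],[0.028,-0.0052,0,0,0,0,0],[0.028,-0.0052,0,0,0,0,0],[0.028,-0.0052,0,0,0,0,0],[0.028,-0.0052,0,0,0,0,0],[0.028,-0.0052,0,0,0,0,0]]'>/dev/null
$H '[[0.028,-0.0052,0,0,0,0,0],[0.028,-0.0052,0,0,0,0,0],[0.028,-0.0052,0,0,0,0,0],[0.028,-0.0052,0,0,0,0,0],[0.025,-0.0047,0,0,0,0,0],[0.015,-0.0026,0,0,0,0,0],[0.011,-0.0021,0,0,0,0,0],[0,0,0,0,0,0,0]]'
$H '[[0,0,0.02,0,0,0,0],[0,0,0.033,0,0,0,0],[0,0,0.033,0,0,0,0],[0,0,0.033,0,0,0,0],[0,0,0.033,0,0,0,0],[0,0,0.033,0,0,0,0],[0,0,0.025,0,0,0,0],[0,0,0.02,0,0,0,0]]'>/dev/null
$H '[[0,0,0.01,0,0,0,0],[0,0,0.006,0,0,0,0],[0,0,0,0,0,0,0],[0,0,0,0,0,0,0],[0,0,0,0,0,0,0]]'
python3 -c "
from h import *
plan((604.2,331.2,29,180,0,106.5))"
```

```text
time: 50.98
tool_pos: [602.0, 332.4, 295.5]
tcp_rot: [180.0, -0.0, 106.6]
ft_force: [-0.1, 0.1, -1.0]
finger_gap: 13.0
grip_force: 78.6
time: 52.07
tool_pos: [604.5, 331.0, 51.7]
tcp_rot: [179.8, -0.0, 106.5]
ft_force: [0.5, 0.4, -0.2]
finger_gap: 12.9
grip_force: 78.6
shift mm [ 0.2 -0.3 22.7] turn [ 0.19 -0.02  0.02] min rows 1 per row m [ 0.0002 -0.0003  0.0227] [ 0.19 -0.02  0.02]
```

```bash
H="python3 -m handwheel"
$H '[[0,0,0.008,0,0,0,0],[0,0,0.007,0,0,0,0],[0,0,0.004,0,0,0,0],[0,0,0,0,0,0,0],[0,0,0,0,0,0,0]]'|sed -n '2p;4p'
for i in 1 2 3; do O=$($H '[[0,0,0.001,0,0,0,0],[0,0,0.001,0,0,0,0],[0,0,0,0,0,0,0]]'|sed -n '2p;4p'); echo $O; F=$(echo $O|sed 's/.*, \([-0-9.]*\)\]$/\1/'); if python3 -c "import sys;sys.exit(abs($F)<4)"; then break; fi; done
$H '[[0,0,0,0,0,0,0.06],[0,0,0,0,0,0,0.06],[0,0,0,0,0,0,0.06],[0,0,0,0,0,0,0.06],[0,0,0,0,0,0,0.06]]'
for i in 1 2; do $H '[[0,0,-0.008,0,0,0,0.06],[0,0,-0.016,0,0,0,0.06],[0,0,-0.02,0,0,0,0.06],[0,0,-0.02,0,0,0,0.06],[0,0,-0.02,0,0,0,0.06],[0,0,-0.008,0,0,0,0.06],[0,0,0,0,0,0,0.06]]'|sed -n 2p; done
python3 trays.py
python3 -c "
from h import *
gplan((519,484.2,250),(519,484.2,250,180,0,103.4),(519,484.2,64))"
```

```text
tool_pos: [602.3, 330.4, 29.6]
ft_force: [0.1, 0.4, -1.0]
tool_pos: [602.9, 330.7, 28.4] ft_force: [1.5, -0.1, -1.4]
tool_pos: [603.3, 330.9, 28.3] ft_force: [-4.9, -1.9, 9.0]
time: 53.4
tool_pos: [602.9, 330.6, 26.2]
tcp_rot: [-180.0, 0.0, 106.5]
ft_force: [0.4, 0.3, -0.7]
finger_gap: 60.4
grip_force: 0.0
tool_pos: [604.8, 331.5, 122.2]
tool_pos: [603.8, 331.0, 212.2]
scene L plate [525.1 479.2] size [15.  75.7] yaw 14.2 ztop 80.6 npts 49 bright 30
scene M plate [607.8 331.1] size [13.4 72.1] yaw 15.9 ztop 79.2 npts 53 bright 19
scene R plate [ 518.3 -470.6] size [66.4 16.8] yaw -15.3 ztop 80.9 npts 140 bright 0
scene funnel [641.15502923  18.78055875]
top L plate [512.4 493. ] size [17.1 43.8] yaw 9.9 ztop 83.1 npts 65 bright 75
top M few 0
top R plate [ 512.5 -467.5] size [66.  17.9] yaw -15.3 ztop 81.9 npts 110 bright 67
top funnel [632.26235347  23.22985937]
shift mm [171.1 -36.3  -4.2] turn [0. 0. 0.] min rows 5 per row m [ 0.0342 -0.0073 -0.0008] [0. 0. 0.]
shift mm [ 0.   0.1 -0. ] turn [-0.1   0.02  3.13] min rows 1 per row m [ 0.      0.0001 -0.    ] [-0.1   0.02  3.13]
shift mm [ -0.  -0. 186.] turn [0. 0. 0.] min rows 5 per row m [-0.     -0.      0.0372] [0. 0. 0.]
```

```bash
H="python3 -m handwheel"
$H '[[0.014,-0.003,0,0,0,0,0.06],[0.026,-0.0055,0,0,0,0,0.06],[0.03,-0.0064,0,0,0,0,0.06],[0.03,-0.0064,0,0,0,0,0.06],[0.03,-0.0064,0,0,0,0,0.06],[0.024,-0.005,0,0,0,0,0.06],[0.0155,-0.0031,0,0,0,0,0.06],[0,0,0,0,0,3.1,0.06]]' >/dev/null
$H '[[0,0,0,0,0,0,0.06],[0,0,0,0,0,0,0.06],[0,0,0,0,0,0,0.06]]'
python3 -c "
from h import *
gplan((519,482.6,250,180,0,103.3),(519,482.6,64))"
python3 trays.py LR
```

```text
time: 55.58
tool_pos: [520.5, 482.2, 209.5]
tcp_rot: [-179.9, 0.0, 103.5]
ft_force: [0.1, 0.2, 0.4]
finger_gap: 60.0
grip_force: 0.0
shift mm [ 0.7 -1.4 -3.5] turn [-0.06  0.04  0.17] min rows 1 per row m [ 0.0007 -0.0014 -0.0035] [-0.06  0.04  0.17]
shift mm [  0.  -0. 186.] turn [0. 0. 0.] min rows 5 per row m [ 0.     -0.      0.0372] [0. 0. 0.]
scene L plate [523.3 483.9] size [14.7 69.1] yaw 14.6 ztop 82.1 npts 46 bright 31
scene R plate [ 519.1 -470.3] size [65.5 19.2] yaw -13.9 ztop 80.0 npts 143 bright 0
scene funnel [641.84745861  18.66141414]
top L few 0
top R plate [ 512.2 -467.4] size [66.  16.4] yaw -15.9 ztop 82.1 npts 107 bright 69
top funnel [632.65502319  23.84789682]
```

```bash
H="python3 -m handwheel"
$H '[[0.0005,-0.0012,0.02,0,0,0,0.06],[0,0,0.033,0,0,0,0.06],[0,0,0.033,0,0,0,0.06],[0,0,0.033,0,0,0,0.06],[0,0,0.03,0,0,0,0.06],[0,0,0.018,0,0,0,0.06],[0,0,0.011,0,0,0,0.06],[0,0,0.004,0,0,0,0.06]]' >/dev/null
for i in 1 2; do $H '[[0,0,0,0,0,0,0.0],[0,0,0,0,0,0,0.0],[0,0,0,0,0,0,0.0],[0,0,0,0,0,0,0.0],[0,0,0,0,0,0,0.0],[0,0,0,0,0,0,0.0],[0,0,0,0,0,0,0.0]]' 80; done
python3 -c "
from h import *
plan((519,482.6,298),(774,-3,298),(774,-3,298,180,0,80))"
```

```text
time: 56.93
tool_pos: [520.1, 484.2, 31.0]
tcp_rot: [179.8, -0.1, 103.4]
ft_force: [-1.3, -1.2, 5.9]
finger_gap: 12.6
grip_force: 79.1
time: 57.52
tool_pos: [520.1, 484.2, 31.0]
tcp_rot: [179.8, -0.1, 103.4]
ft_force: [-1.6, -1.6, 6.0]
finger_gap: 12.5
grip_force: 79.0
shift mm [  -0.9   -0.6 -267.1] turn [0. 0. 0.] min rows 8 per row m [-0.0001 -0.0001 -0.0334] [0. 0. 0.]
shift mm [-5.316e+02  1.351e+02 -4.000e-01] turn [0. 0. 0.] min rows 15 per row m [-0.0354  0.009  -0.    ] [0. 0. 0.]
shift mm [0. 0. 0.] turn [ 0.15 -0.12 23.45] min rows 4 per row m [0. 0. 0.] [ 0.04 -0.03  5.86]
```

```bash
H="python3 -m handwheel"
$H '[[0,0,-0.012,0,0,0,0],[0,0,-0.022,0,0,0,0],[0,0,-0.025,0,0,0,0],[0,0,-0.025,0,0,0,0],[0,0,-0.025,0,0,0,0],[0,0,-0.025,0,0,0,0],[0,0,-0.025,0,0,0,0],[0,0,-0.025,0,0,0,0]]' >/dev/null
$H '[[0,0,-0.025,0,0,0,0],[0,0,-0.022,0,0,0,0],[0,0,-0.016,0,0,0,0],[0,0,-0.011,0,0,0,0],[0,0,-0.009,0,0,0,0],[-0.008,0.002,0,0,0,0,0],[-0.0136,0.0037,0,0,0,0,0],[-0.02,0.005,0,0,0,0,0]]' >/dev/null
for i in 1 2; do $H '[[-0.026,0.0066,0,0,0,0,0],[-0.026,0.0066,0,0,0,0,0],[-0.026,0.0066,0,0,0,0,0],[-0.026,0.0066,0,0,0,0,0],[-0.026,0.0066,0,0,0,0,0],[-0.026,0.0066,0,0,0,0,0],[-0.026,0.0066,0,0,0,0,0],[-0.026,0.0066,0,0,0,0,0]]'>/dev/null; done
$H '[[-0.026,0.0066,0,0,0,0,0],[-0.02,0.0055,0,0,0,0,0],[-0.014,0.0035,0,0,0,0,0],[-0.008,0.002,0,0,0,0,0],[-0.005,0.001,0,0,0,0,0],[0,0,0,0,0,3,0],[0,0,0,0,0,5,0],[0,0,0,0,0,5,0]]'
$H '[[0,0,0,0,0,5,0],[0,0,0,0,0,3.5,0],[0,0,0,0,0,2,0],[0,0,0,0,0,0,0],[0,0,0,0,0,0,0],[0,0,0,0,0,0,0]]'
python3 -c "
from h import *
plan((774,-3,298,180,0,80))"; python3 lip.py p3
```

```text
time: 60.85
tool_pos: [773.1, -1.4, 294.5]
tcp_rot: [-179.9, -0.0, 90.2]
ft_force: [0.6, 0.2, -1.6]
finger_gap: 12.4
grip_force: 78.1
time: 61.35
tool_pos: [773.3, -1.3, 295.1]
tcp_rot: [-180.0, 0.0, 80.0]
ft_force: [-0.4, -0.6, -2.0]
finger_gap: 12.9
grip_force: 78.1
shift mm [-1.6  1.  -2.9] turn [-0.03  0.    0.04] min rows 1 per row m [-0.0016  0.001  -0.0029] [-0.03  0.    0.04]
lip pred [666.90158981  17.42527889 287.11349226] tilt -0.03306539414214171
scene 357 [ -34. -106.   -8.] [ 36. -60.  35.] min y pct [-103.8 -102.7 -101.7]
funnel [642.20315267  19.88335147]Traceback (most recent call last):
  File "lip.py", line 8, in <module>
    q=Q[m]; print(n,len(q),np.round(q.min(0)),np.round(q.max(0)), "min y pct",np.round(np.percentile(q[:,1],[1,3,5]),1) if len(q) else 0)
                                    ~~~~~^^^
    return umr_minimum(a, axis, None, out, keepdims, initial, where)
ValueError: zero-size array to reduction operation minimum which has no identity
```

```bash
H="python3 -m handwheel"
$H '[[-0.0015,0,-0.0094,-5,0,0,0],[0,-0.0011,-0.0094,-5,0,0,0],[0,-0.0011,-0.0094,-5,0,0,0],[0,-0.0011,-0.0094,-5,0,0,0],[0,-0.0011,-0.0094,-5,0,0,0],[0,0,0,0,0,0,0],[0,0,0,0,0,0,0],[0,0,0,0,0,0,0]]' >/dev/null
$H '[[0,0,0,0,0,0,0],[0,0,0,0,0,0,0],[0,0,0,0,0,0,0],[0,0,0,0,0,0,0],[0,0,0,0,0,0,0],[0,0,0,0,0,0,0]]'>/dev/null
$H '[[0,-0.0011,-0.0094,-5,0,0,0],[0,-0.0011,-0.0094,-5,0,0,0],[0,-0.0011,-0.0094,-5,0,0,0],[0,-0.0011,-0.0094,-5,0,0,0],[0,-0.0011,-0.0094,-5,0,0,0],[0,-0.0011,-0.0094,-5,0,0,0],[0,0,0,0,0,0,0],[0,0,0,0,0,0,0]]'
$H '[[0,0,0,0,0,0,0],[0,0,0,0,0,0,0],[0,0,0,0,0,0,0],[0,0,0,0,0,0,0],[0,0,0,0,0,0,0],[0,0,0,0,0,0,0]]'>/dev/null
python3 lip.py p3
```

```text
time: 63.28
tool_pos: [720.9, 6.3, 377.9]
tcp_rot: [125.3, 0.0, 80.0]
ft_force: [0.5, -0.4, -1.2]
finger_gap: 12.3
grip_force: 79.0
lip pred [668.39712159  15.47114198 287.82380049] tilt 54.9882408527995
scene 117 [ -35. -109.   -3.] [ 32. -60.  32.] min y pct [-107.5 -105.3 -103. ]
funnel [641.19253033  19.51504721]
top 111 [ -31. -109.  -12.] [ -4. -60.  31.] min y pct [-109.2 -106.7 -105.4]
funnel [632.26838861  25.02169436]
```

View pics/p3.png

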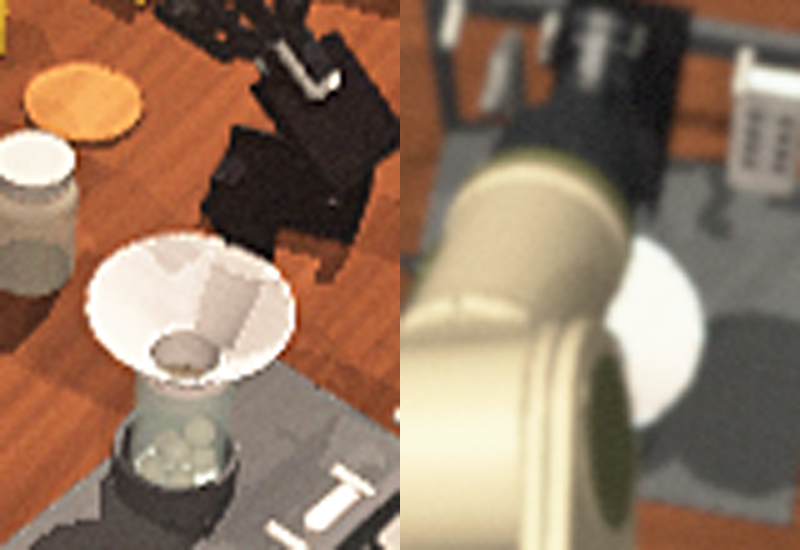

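The tube now holds a heap of about six marbles around (185,445), none stray in view. Next I return this tray.

```bash
H="python3 -m handwheel"
$H '[[0,0.0003,0.0094,5,0,0,0],[0,0.0003,0.0094,5,0,0,0],[0,0.0003,0.0094,5,0,0,0],[0,0.0003,0.0094,5,0,0,0],[0,0.0003,0.0094,5,0,0,0],[0,0.0003,0.0094,5,0,0,0],[0,0.0003,0.0094,5,0,0,0],[0,0.0003,0.0094,5,0,0,0]]' >/dev/null
$H '[[0,0.0003,0.0094,5,0,0,0],[0,0.0003,0.0094,5,0,0,0],[0,0.0003,0.0094,5,0,0,0],[0,0,0,0,0,-5,0],[0,0,0,0,0,-6,0],[0,0,0,0,0,-6,0],[0,0,0,0,0,-6.5,0],[0,0,0,0,0,0,0]]' 
$H '[[0,0,0,0,0,0,0],[0,0,0,0,0,0,0],[0,0,0,0,0,0,0]]' 
python3 -c "
from h import *
plan((520,484.2,298,180,0,103.4),(520,484.2,31))"
python3 trays.py MR
```

```text
time: 65.22
tool_pos: [774.7, -3.3, 295.4]
tcp_rot: [-180.0, 0.0, 103.7]
ft_force: [0.2, -0.1, -1.6]
finger_gap: 12.5
grip_force: 78.8
time: 65.47
tool_pos: [774.3, -3.2, 296.2]
tcp_rot: [180.0, 0.0, 103.3]
ft_force: [0.1, 0.2, -1.0]
finger_gap: 12.6
grip_force: 78.8
shift mm [ 532.8 -135.5   -1.9] turn [ 0.02  0.01 -0.12] min rows 15 per row m [ 0.0355 -0.009  -0.0001] [ 0.    0.   -0.01]
shift mm [ -0.  -0. 267.] turn [0. 0. 0.] min rows 8 per row m [-0.     -0.      0.0334] [0. 0. 0.]
scene M few 7
scene R plate [ 518.2 -470.5] size [66.8 18.7] yaw -16.8 ztop 81.6 npts 146 bright 0
scene funnel [641.62415177  20.53883937]
top M plate [598.7 331.7] size [17.3 63.1] yaw 17.1 ztop 82.8 npts 107 bright 20
top R plate [ 511.7 -467.1] size [65.3 17.3] yaw -15.3 ztop 82.1 npts 111 bright 63
top funnel 0
```

```bash
python3 - <<'E'
from h import *
p=np.load("last_top_p.npy"); cv2.imwrite("pics/m1.png",cv2.resize(p[120:200,120:220],None,fx=6,fy=6,interpolation=cv2.INTER_CUBIC))
E
H="python3 -m handwheel"
$H '[[0.013,-0.0034,0,0,0,0,0],[0.022,-0.0056,0,0,0,0,0],[0.031,-0.0079,0,0,0,0,0],[0.031,-0.0079,0,0,0,0,0],[0.031,-0.0079,0,0,0,0,0],[0.031,-0.0079,0,0,0,0,0],[0.031,-0.0079,0,0,0,0,0],[0.031,-0.0079,0,0,0,0,0]]'>/dev/null
$H '[[0.031,-0.0079,0,0,0,0,0],[0.031,-0.0079,0,0,0,0,0],[0.031,-0.0079,0,0,0,0,0],[0.031,-0.0079,0,0,0,0,0],[0.031,-0.0079,0,0,0,0,0],[0.031,-0.0079,0,0,0,0,0],[0.031,-0.0079,0,0,0,0,0],[0.031,-0.0079,0,0,0,0,0]]'>/dev/null
$H '[[0.031,-0.0079,0,0,0,0,0],[0.024,-0.0061,0,0,0,0,0],[0.0088,-0.0019,0,0,0,0,0],[0,0,0.02,0,0,0,0],[0,0,0.033,0,0,0,0],[0,0,0.033,0,0,0,0],[0,0,0.033,0,0,0,0],[0,0,0.033,0,0,0,0]]'
$H '[[0,0,0.033,0,0,0,0],[0,0,0.025,0,0,0,0],[0,0,0.018,0,0,0,0],[0,0,0.01,0,0,0,0],[0,0,0.005,0,0,0,0],[0,0,0,0,0,0,0],[0,0,0,0,0,0,0]]'
python3 -c "
from h import *
plan((520,484.2,31,180,0,103.4))"
```

```text
time: 67.57
tool_pos: [519.0, 483.0, 143.0]
tcp_rot: [180.0, -0.0, 103.4]
ft_force: [0.6, 0.6, -1.8]
finger_gap: 12.5
grip_force: 78.9
time: 68.15
tool_pos: [519.6, 483.9, 54.7]
tcp_rot: [179.9, -0.0, 103.4]
ft_force: [-0.1, 0.6, -1.7]
finger_gap: 12.7
grip_force: 78.8
shift mm [ 0.1  0.4 23.7] turn [ 0.11 -0.05  0.01] min rows 1 per row m [0.0001 0.0004 0.0237] [ 0.11 -0.05  0.01]
```

View pics/m1.png

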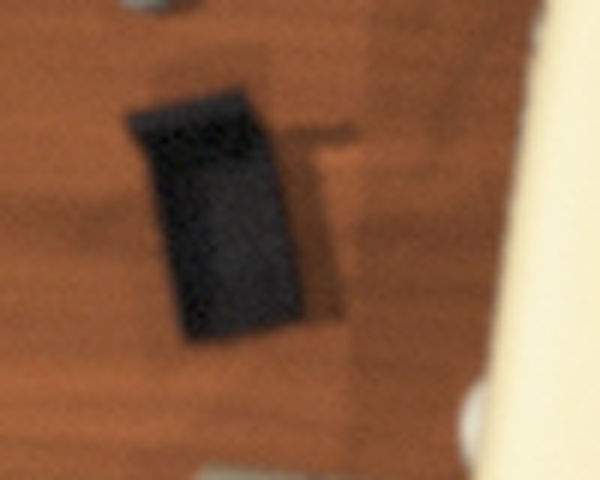

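Tray M (215,220 in the crop) is empty and standing flat. Next I set tray L down.

```bash
H="python3 -m handwheel"
$H '[[0,0,0.008,0,0,0,0],[0,0,0.007,0,0,0,0],[0,0,0.004,0,0,0,0],[0,0,0,0,0,0,0],[0,0,0,0,0,0,0]]'|sed -n '2p;4p'
for i in 1 2 3 4; do O=$($H '[[0,0,0.001,0,0,0,0],[0,0,0.001,0,0,0,0],[0,0,0,0,0,0,0]]'|sed -n '2p;4p'); echo $O; F=$(echo $O|sed 's/.*, \([-0-9.]*\)\]$/\1/'); if python3 -c "import sys;sys.exit(abs($F)<4)"; then break; fi; done
$H '[[0,0,0,0,0,0,0.06],[0,0,0,0,0,0,0.06],[0,0,0,0,0,0,0.06],[0,0,0,0,0,0,0.06],[0,0,0,0,0,0,0.06]]'|sed -n 5p
for i in 1 2; do $H '[[0,0,-0.008,0,0,0,0.06],[0,0,-0.02,0,0,0,0.06],[0,0,-0.026,0,0,0,0.06],[0,0,-0.026,0,0,0,0.06],[0,0,-0.026,0,0,0,0.06],[0,0,-0.012,0,0,0,0.06],[0,0,0,0,0,0,0.06]]'|sed -n 2p; done
python3 -c "
from h import *
plan((500,-100,263),(515.3,-468.7,263),(515.3,-468.7,263,180,0,75),(515.3,-468.7,30))"
```

```text
tool_pos: [518.3, 483.2, 33.4]
ft_force: [0.0, 0.9, -2.0]
tool_pos: [518.8, 483.6, 32.1] ft_force: [-0.4, -0.2, -1.8]
tool_pos: [519.0, 483.7, 31.0] ft_force: [-0.9, -2.1, 3.6]
tool_pos: [519.3, 483.9, 31.0] ft_force: [-4.7, -5.1, 15.6]
finger_gap: 59.9
tool_pos: [520.7, 485.2, 151.4]
tool_pos: [519.6, 484.3, 266.8]
shift mm [-563.7 -154.8    2.3] turn [0. 0. 0.] min rows 16 per row m [-0.0352 -0.0097  0.0001] [0. 0. 0.]
shift mm [-362.2  -70.8   -0.9] turn [0. 0. 0.] min rows 10 per row m [-0.0362 -0.0071 -0.0001] [0. 0. 0.]
shift mm [0. 0. 0.] turn [ 0.18 -0.15 28.44] min rows 5 per row m [0. 0. 0.] [ 0.04 -0.03  5.69]
shift mm [  0.  -0. 233.] turn [0. 0. 0.] min rows 7 per row m [ 0.     -0.      0.0333] [0. 0. 0.]
```

```bash
H="python3 -m handwheel"
for i in 1 2; do $H '[[-0.0345,-0.0095,0,0,0,0,0.06],[-0.0345,-0.0095,0,0,0,0,0.06],[-0.0345,-0.0095,0,0,0,0,0.06],[-0.0345,-0.0095,0,0,0,0,0.06],[-0.0345,-0.0095,0,0,0,0,0.06],[-0.0345,-0.0095,0,0,0,0,0.06],[-0.0345,-0.0095,0,0,0,0,0.06],[-0.0345,-0.0095,0,0,0,0,0.06]]'>/dev/null;done
$H '[[-0.034,-0.0067,0,0,0,0,0.06],[-0.034,-0.0067,0,0,0,0,0.06],[-0.034,-0.0067,0,0,0,0,0.06],[-0.034,-0.0067,0,0,0,0,0.06],[-0.034,-0.0067,0,0,0,0,0.06],[-0.034,-0.0067,0,0,0,0,0.06],[-0.034,-0.0067,0,0,0,0,0.06],[-0.034,-0.0067,0,0,0,0,0.06]]'>/dev/null
$H '[[-0.034,-0.0067,0,0,0,0,0.06],[-0.034,-0.0067,0,0,0,0,0.06],[-0.033,-0.0066,0,0,0,0,0.06],[0,0,0,0,0,5.7,0.06],[0,0,0,0,0,5.7,0.06],[0,0,0,0,0,5.7,0.06],[0,0,0,0,0,5.7,0.06],[0,0,0,0,0,5.6,0.06]]'>/dev/null
$H '[[0,0,0,0,0,0,0.06],[0,0,0,0,0,0,0.06],[0,0,0,0,0,0,0.06],[0,0,0,0,0,0,0.06]]'
python3 trays.py
python3 -c "
from h import *
plan((515.3,-468.7,263,180,0,75),(515.3,-468.7,30))"
```

```text
time: 73.9
tool_pos: [513.9, -468.3, 263.0]
tcp_rot: [-179.9, -0.0, 75.2]
ft_force: [-0.0, -0.1, 0.8]
finger_gap: 60.1
grip_force: 0.0
scene L plate [525.1 481.2] size [14.  72.2] yaw 11.8 ztop 83.0 npts 47 bright 0
scene M plate [608.1 329.6] size [14.  73.7] yaw 15.7 ztop 83.5 npts 54 bright 17
scene R plate [ 518.9 -469.8] size [66.1 18.6] yaw -14.1 ztop 80.0 npts 147 bright 0
scene funnel [640.98371459  18.86562405]
top L plate [515.4 485.7] size [16.3 65.5] yaw 13.3 ztop 82.0 npts 105 bright 0
top M plate [599.8 332.4] size [17.6 64.7] yaw 20.1 ztop 81.0 npts 107 bright 25
top R few 0
top funnel [632.14710838  23.56776579]
shift mm [0.1 1.2 0.7] turn [-0.02 -0.01  0.11] min rows 1 per row m [0.0001 0.0012 0.0007] [-0.02 -0.01  0.11]
shift mm [  0.  -0. 233.] turn [0. 0. 0.] min rows 7 per row m [ 0.     -0.      0.0333] [0. 0. 0.]
```

```bash
H="python3 -m handwheel"
$H '[[0,0.0012,0.02,0,0,0,0.06],[0,0,0.033,0,0,0,0.06],[0,0,0.035,0,0,0,0.06],[0,0,0.035,0,0,0,0.06],[0,0,0.035,0,0,0,0.06],[0,0,0.03,0,0,0,0.06],[0,0,0.02,0,0,0,0.06],[0,0,0.012,0,0,0,0.06]]' >/dev/null
$H '[[0,0,0.008,0,0,0,0.06],[0,0,0.004,0,0,0,0.06],[0,0,0,0,0,0,0.06],[0,0,0,0,0,0,0.06],[0,0,0,0,0,0,0.0],[0,0,0,0,0,0,0.0],[0,0,0,0,0,0,0.0],[0,0,0,0,0,0,0.0]]' 80
$H '[[0,0,0,0,0,0,0.0],[0,0,0,0,0,0,0.0],[0,0,0,0,0,0,0.0],[0,0,0,0,0,0,0.0],[0,0,0,0,0,0,0.0],[0,0,0,0,0,0,0.0],[0,0,0,0,0,0,0.0]]'
python3 -c "
from h import *
plan((515.3,-468.7,298),(774,-3,298),(774,-3,298,180,0,80))"
```

```text
time: 75.33
tool_pos: [515.6, -469.3, 33.1]
tcp_rot: [179.9, 0.0, 75.0]
ft_force: [-4.9, 4.5, 16.0]
finger_gap: 12.6
grip_force: 78.2
time: 75.92
tool_pos: [515.7, -469.4, 33.1]
tcp_rot: [179.9, 0.0, 75.0]
ft_force: [-0.3, 0.9, 5.8]
finger_gap: 12.6
grip_force: 78.9
shift mm [   0.4   -0.3 -264.9] turn [0. 0. 0.] min rows 7 per row m [ 0.0001 -0.     -0.0378] [0. 0. 0.]
shift mm [ 5.167e+02  1.297e+02 -3.000e-01] turn [0. 0. 0.] min rows 15 per row m [ 0.0344  0.0086 -0.    ] [0. 0. 0.]
shift mm [0. 0. 0.] turn [ 0.07  0.05 -4.97] min rows 1 per row m [0. 0. 0.] [ 0.07  0.05 -4.97]
```

```bash
H="python3 -m handwheel"
$H '[[0,0,-0.012,0,0,0,0],[0,0,-0.022,0,0,0,0],[0,0,-0.025,0,0,0,0],[0,0,-0.025,0,0,0,0],[0,0,-0.025,0,0,0,0],[0,0,-0.025,0,0,0,0],[0,0,-0.025,0,0,0,0],[0,0,-0.025,0,0,0,0]]' >/dev/null
$H '[[0,0,-0.025,0,0,0,0],[0,0,-0.022,0,0,0,0],[0,0,-0.016,0,0,0,0],[0,0,-0.010,0,0,0,0],[0,0,-0.008,0,0,0,0],[0.008,0.002,0,0,0,0,0],[0.0137,0.0034,0,0,0,0,0],[0.02,0.005,0,0,0,0,0]]' >/dev/null
for i in 1 2; do $H '[[0.025,0.0063,0,0,0,0,0],[0.025,0.0063,0,0,0,0,0],[0.025,0.0063,0,0,0,0,0],[0.025,0.0063,0,0,0,0,0],[0.025,0.0063,0,0,0,0,0],[0.025,0.0063,0,0,0,0,0],[0.025,0.0063,0,0,0,0,0],[0.025,0.0063,0,0,0,0,0]]'>/dev/null; done
$H '[[0.025,0.0063,0,0,0,0,0],[0.02,0.005,0,0,0,0,0],[0.014,0.0035,0,0,0,0,0],[0.01,0.0025,0,0,0,0,0],[0.006,0.0015,0,0,0,0,0],[0,0,0,0,0,-3,0],[0,0,0,0,0,-2,0],[0,0,0,0,0,0,0]]'
$H '[[0,0,0,0,0,0,0],[0,0,0,0,0,0,0],[0,0,0,0,0,0,0],[0,0,0,0,0,0,0]]'
python3 -c "
from h import *
plan((774,-3,298,180,0,80))"
```

```text
time: 79.25
tool_pos: [774.0, -3.3, 296.2]
tcp_rot: [-179.9, 0.0, 80.1]
ft_force: [-0.8, 0.8, -1.2]
finger_gap: 12.7
grip_force: 78.1
time: 79.58
tool_pos: [774.3, -3.6, 297.0]
tcp_rot: [-180.0, 0.0, 80.0]
ft_force: [0.0, 0.0, -2.0]
finger_gap: 12.2
grip_force: 78.1
shift mm [ 0.5 -0.3 -1. ] turn [-0.    0.   -0.02] min rows 1 per row m [ 0.0005 -0.0003 -0.001 ] [-0.    0.   -0.02]
```

```bash
H="python3 -m handwheel"
$H '[[0.0005,-0.0011,-0.0094,-5,0,0,0],[0,-0.0011,-0.0094,-5,0,0,0],[0,-0.0011,-0.0094,-5,0,0,0],[0,-0.0011,-0.0094,-5,0,0,0],[0,-0.0011,-0.0094,-5,0,0,0],[0,0,0,0,0,0,0],[0,0,0,0,0,0,0],[0,0,0,0,0,0,0]]' >/dev/null
$H '[[0,0,0,0,0,0,0],[0,0,0,0,0,0,0],[0,0,0,0,0,0,0],[0,0,0,0,0,0,0],[0,0,0,0,0,0,0],[0,0,0,0,0,0,0]]'>/dev/null
$H '[[0,-0.0011,-0.0094,-5,0,0,0],[0,-0.0011,-0.0094,-5,0,0,0],[0,-0.0011,-0.0094,-5,0,0,0],[0,-0.0011,-0.0094,-5,0,0,0],[0,-0.0011,-0.0094,-5,0,0,0],[0,-0.0011,-0.0094,-5,0,0,0],[0,0,0,0,0,0,0],[0,0,0,0,0,0,0]]'>/dev/null
$H '[[0,0,0,0,0,0,0],[0,0,0,0,0,0,0],[0,0,0,0,0,0,0],[0,0,0,0,0,0,0],[0,0,0,0,0,0,0],[0,0,0,0,0,0,0]]'>/dev/null
python3 lip.py p4
cp pics/p4.png /dev/null; python3 trays.py LM
python3 - <<'E'
import numpy as np,cv2
p=np.load("last_scene_p.npy"); a=cv2.resize(p[170:260,255:375],(800,600),interpolation=cv2.INTER_CUBIC); cv2.imwrite("pics/p5.png",a)
E
```

```text
lip pred [668.44190654  15.74348799 289.48511227] tilt 54.98858718471628
scene 109 [ -37. -107.   -0.] [ 29. -60.  35.] min y pct [-105.2 -104.3 -102.6]
funnel [641.02003864  19.33724373]
top 127 [ -33. -111.   -9.] [ -4. -60.  34.] min y pct [-110.8 -107.6 -105.6]
funnel [632.82444132  24.13907283]
scene L plate [525.4 481.8] size [14.9 67.1] yaw 12.7 ztop 81.1 npts 49 bright 0
scene M few 0
scene funnel [641.08304504  18.96301339]
top L plate [514.5 484.6] size [16.  62.8] yaw 11.9 ztop 82.2 npts 103 bright 0
top M plate [599.5 331.7] size [15.9 64.4] yaw 16.2 ztop 82.4 npts 104 bright 22
top funnel [632.10643428  25.06723826]
```

View pics/p5.png

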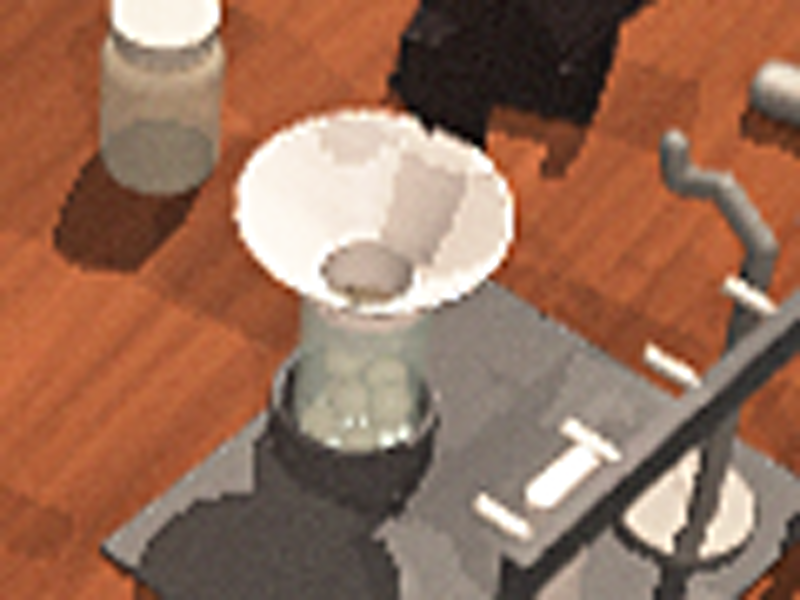

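The marbles are piled in the tube around (365,385) and none shows on the caddy plate or table. Next I return tray R.

```bash
H="python3 -m handwheel"
$H '[[0,0.0003,0.0094,5,0,0,0],[0,0.0003,0.0094,5,0,0,0],[0,0.0003,0.0094,5,0,0,0],[0,0.0003,0.0094,5,0,0,0],[0,0.0003,0.0094,5,0,0,0],[0,0.0003,0.0094,5,0,0,0],[0,0.0003,0.0094,5,0,0,0],[0,0.0003,0.0094,5,0,0,0]]' >/dev/null
$H '[[0,0.0003,0.0094,5,0,0,0],[0,0.0003,0.0094,5,0,0,0],[0,0.0003,0.0094,5,0,0,0],[0,0,0,0,0,5,0],[0,0,0,0,0,0,0],[0,0,0,0,0,0,0],[0,0,0,0,0,0,0],[0,0,0,0,0,0,0]]' 
python3 -c "
from h import *
plan((515.7,-469.4,298,180,0,75),(515.7,-469.4,33))"
```

```text
time: 83.45
tool_pos: [774.4, -2.6, 301.7]
tcp_rot: [179.7, -0.1, 75.1]
ft_force: [-0.8, -0.1, -0.2]
finger_gap: 12.6
grip_force: 78.6
shift mm [-517.6 -130.4    2.5] turn [ 0.31 -0.06  0.15] min rows 15 per row m [-0.0345 -0.0087  0.0002] [ 0.02 -0.    0.01]
shift mm [  0.  -0. 265.] turn [0. 0. 0.] min rows 7 per row m [ 0.     -0.      0.0379] [0. 0. 0.]
```

```bash
H="python3 -m handwheel"
$H '[[-0.013,-0.0033,0,0,0,0,0],[-0.022,-0.0055,0,0,0,0,0],[-0.03,-0.0076,0,0,0,0,0],[-0.03,-0.0076,0,0,0,0,0],[-0.03,-0.0076,0,0,0,0,0],[-0.03,-0.0076,0,0,0,0,0],[-0.03,-0.0076,0,0,0,0,0],[-0.03,-0.0076,0,0,0,0,0]]'>/dev/null
$H '[[-0.03,-0.0076,0,0,0,0,0],[-0.03,-0.0076,0,0,0,0,0],[-0.03,-0.0076,0,0,0,0,0],[-0.03,-0.0076,0,0,0,0,0],[-0.03,-0.0076,0,0,0,0,0],[-0.03,-0.0076,0,0,0,0,0],[-0.03,-0.0076,0,0,0,0,0],[-0.03,-0.0076,0,0,0,0,0]]'>/dev/null
$H '[[-0.03,-0.0076,0,0,0,0,0],[-0.0226,-0.0056,0,0,0,0,0],[-0.01,-0.0024,0,0,0,0,0],[0,0,0.02,0,0,0,0],[0,0,0.033,0,0,0,0],[0,0,0.033,0,0,0,0],[0,0,0.033,0,0,0,0],[0,0,0.033,0,0,0,0]]'
$H '[[0,0,0.033,0,0,0,0],[0,0,0.025,0,0,0,0],[0,0,0.018,0,0,0,0],[0,0,0.01,0,0,0,0],[0,0,0.005,0,0,0,0],[0,0,0,0,0,0,0],[0,0,0,0,0,0,0]]'
python3 -c "
from h import *
plan((515.7,-469.4,33,180,0,75))"
```

```text
time: 85.45
tool_pos: [515.0, -468.5, 147.0]
tcp_rot: [179.8, 0.1, 75.1]
ft_force: [0.4, -0.4, -2.0]
finger_gap: 12.3
grip_force: 78.8
time: 86.03
tool_pos: [515.2, -469.7, 57.0]
tcp_rot: [179.9, 0.1, 75.1]
ft_force: [0.9, 0.3, -0.4]
finger_gap: 12.6
grip_force: 78.8
shift mm [ 0.4  0.3 24. ] turn [0.15 0.09 0.06] min rows 1 per row m [0.0004 0.0003 0.024 ] [0.15 0.09 0.06]
```

```bash
H="python3 -m handwheel"
$H '[[0,0,0.008,0,0,0,0],[0,0,0.007,0,0,0,0],[0,0,0.004,0,0,0,0],[0,0,0,0,0,0,0],[0,0,0,0,0,0,0]]'|sed -n '2p;4p'
for i in 1 2 3 4; do O=$($H '[[0,0,0.001,0,0,0,0],[0,0,0.001,0,0,0,0],[0,0,0,0,0,0,0]]'|sed -n '2p;4p'); echo $O; F=$(echo $O|sed 's/.*, \([-0-9.]*\)\]$/\1/'); if python3 -c "import sys;sys.exit(abs($F)<4)"; then break; fi; done
$H '[[0,0,0,0,0,0,0.06],[0,0,0,0,0,0,0.06],[0,0,0,0,0,0,0.06],[0,0,0,0,0,0,0.06],[0,0,0,0,0,0,0.06]]'|sed -n 5p
for i in 1 2; do $H '[[0,0,-0.008,0,0,0,0.06],[0,0,-0.02,0,0,0,0.06],[0,0,-0.028,0,0,0,0.06],[0,0,-0.028,0,0,0,0.06],[0,0,-0.028,0,0,0,0.05],[0,0,-0.022,0,0,0,0.05],[0,0,0,0,0,0,0.05]]'|sed -n 2p; done
python3 trays.py
python3 -c "
from h import *
plan((639.2,91.5,300),(639.2,91.5,300,180,0,180),(639.2,91.5,166))"
```

```text
tool_pos: [513.9, -468.7, 35.0]
ft_force: [0.0, 1.1, -2.0]
tool_pos: [514.3, -469.1, 33.8] ft_force: [0.0, -0.3, -0.6]
tool_pos: [514.7, -469.4, 33.1] ft_force: [-2.3, 2.9, 6.1]
finger_gap: 59.9
tool_pos: [516.7, -471.5, 174.0]
tool_pos: [515.4, -470.2, 306.1]
scene L plate [524.7 483.2] size [14.8 69.2] yaw 12.6 ztop 82.4 npts 48 bright 0
scene M plate [607.7 329.3] size [14.7 71.9] yaw 15.7 ztop 80.2 npts 54 bright 18
scene R plate [ 517.6 -470.6] size [64.9 18.6] yaw -17.4 ztop 79.9 npts 136 bright 0
scene funnel [640.65377603  18.78484083]
top L plate [514.1 483.9] size [19.3 60.7] yaw 19.4 ztop 83.7 npts 104 bright 0
top M plate [599.3 331.6] size [16.5 63.9] yaw 18.1 ztop 81.6 npts 103 bright 22
top R few 0
top funnel [631.7637171   23.42732811]
shift mm [ 5.74e+02 -2.43e+01  1.00e-01] turn [0. 0. 0.] min rows 16 per row m [ 0.0359 -0.0015  0.    ] [0. 0. 0.]
shift mm [0. 0. 0.] turn [ 1.0000e-02  9.0000e-02 -1.0497e+02] min rows 16 per row m [0. 0. 0.] [ 0.    0.01 -6.56]
shift mm [  0.  -0. 134.] turn [0. 0. 0.] min rows 4 per row m [ 0.     -0.      0.0335] [0. 0. 0.]
```

```bash
H="python3 -m handwheel"
for i in 1 2; do $H '[[0.0319,-0.00135,0,0,0,0,0.05],[0.0319,-0.00135,0,0,0,0,0.05],[0.0319,-0.00135,0,0,0,0,0.05],[0.0319,-0.00135,0,0,0,0,0.05],[0.0319,-0.00135,0,0,0,0,0.05],[0.0319,-0.00135,0,0,0,0,0.05],[0.0319,-0.00135,0,0,0,0,0.05],[0.0319,-0.00135,0,0,0,0,0.05]]'>/dev/null;done
$H '[[0.0319,-0.00135,0,0,0,0,0.05],[0.0319,-0.00135,0,0,0,0,0.05],[0,0,0,0,0,-6.5,0.05],[0,0,0,0,0,-6.5,0.05],[0,0,0,0,0,-6.5,0.05],[0,0,0,0,0,-6.5,0.05],[0,0,0,0,0,-6.5,0.05],[0,0,0,0,0,-6.5,0.05]]'>/dev/null
$H '[[0,0,0,0,0,-6.5,0.05],[0,0,0,0,0,-6.5,0.05],[0,0,0,0,0,-6.5,0.05],[0,0,0,0,0,-6.5,0.05],[0,0,0,0,0,-6.5,0.05],[0,0,0,0,0,-6.5,0.05],[0,0,0,0,0,-6.5,0.05],[0,0,0,0,0,-6.5,0.05]]'>/dev/null
$H '[[0,0,0,0,0,-6.5,0.05],[0,0,0,0,0,-6.5,0.05],[0,0,0,0,0,-1,0.05],[0,0,0,0,0,0,0.05],[0,0,0,0,0,0,0.05],[0,0,0,0,0,0,0.05]]'
python3 - <<'E'
from h import *
plan((639.2,91.5,300,180,0,180),(639.2,91.5,166))
p,d=r.snapshot("scene"); F=cloud("scene",d).reshape(-1,3); P=F[(F[:,2]>188)&(F[:,2]<218)&(abs(F[:,0]-640)<40)&(abs(F[:,1]-90)<35)]
print(len(P),cv2.minAreaRect(P[:,:2].astype(np.float32)),P[:,2].max())
E
```

```text
time: 91.8
tool_pos: [638.8, 91.9, 299.0]
tcp_rot: [-180.0, -0.1, 179.9]
ft_force: [0.7, -0.1, -0.0]
finger_gap: 49.7
grip_force: 0.0
shift mm [-0.4 -0.4 -1. ] turn [-0.01 -0.07 -0.13] min rows 1 per row m [-0.0004 -0.0004 -0.001 ] [-0.01 -0.07 -0.13]
shift mm [  0.  -0. 134.] turn [0. 0. 0.] min rows 4 per row m [ 0.     -0.      0.0335] [0. 0. 0.]
77 ((640.9735107421875, 89.65689086914062), (17.262826919555664, 34.580387115478516), 86.48945617675781) 212.43494787257094
```

```bash
H="python3 -m handwheel"
$H '[[0,0,0.012,0,0,0,0.05],[0,0,0.022,0,0,0,0.05],[0,0,0.026,0,0,0,0.05],[0,0,0.026,0,0,0,0.05],[0,0,0.02,0,0,0,0.05],[0,0,0.014,0,0,0,0.05],[0,0,0.008,0,0,0,0.05],[0,0,0.004,0,0,0,0.05]]'|sed -n 2p
$H '[[0,0,0,0,0,0,0.05],[0,0,0,0,0,0,0.05],[0,0,0,0,0,0,0.05]]'|sed -n '2p;4p'
for i in 1 2; do $H '[[0,0,0,0,0,0,0.0],[0,0,0,0,0,0,0.0],[0,0,0,0,0,0,0.0],[0,0,0,0,0,0,0.0],[0,0,0,0,0,0,0.0],[0,0,0,0,0,0,0.0],[0,0,0,0,0,0,0.0]]' 60; done
```

```text
tool_pos: [638.4, 91.9, 166.0]
tool_pos: [640.1, 92.0, 169.5]
ft_force: [0.4, 0.4, 0.1]
time: 93.35
tool_pos: [639.5, 92.1, 168.5]
tcp_rot: [180.0, 0.1, -180.0]
ft_force: [-0.8, 0.4, 5.0]
finger_gap: 13.0
grip_force: 60.5
time: 93.93
tool_pos: [639.5, 92.0, 168.5]
tcp_rot: [180.0, 0.1, -180.0]
ft_force: [0.2, 0.8, 5.5]
finger_gap: 13.0
grip_force: 60.5
```

```bash
H="python3 -m handwheel"
$H '[[0,0,-0.003,0,0,0,0],[0,0,-0.006,0,0,0,0],[0,0,-0.008,0,0,0,0],[0,0,-0.008,0,0,0,0],[0,0,-0.008,0,0,0,0],[0,0,-0.008,0,0,0,0],[0,0,-0.01,0,0,0,0],[0,0,-0.012,0,0,0,0]]'
$H '[[0,0,-0.012,0,0,0,0],[0,0,-0.012,0,0,0,0],[0,0,-0.01,0,0,0,0],[0,0,-0.005,0,0,0,0],[0,0,0,0,0,0,0],[0,0,0,0,0,0,0],[0,0,0,0,0,0,0]]'
python3 - <<'E'
from circ import *
for n in("scene","top"):
    p,d=r.snapshot(n); F=cloud(n,d).reshape(-1,3)
    P=F[(abs(F[:,2]-45)<5)&(np.linalg.norm(F[:,:2]-[379,-304],axis=1)<60)]
    P2=P[:,:2]; f=lambda c:np.maximum(abs(np.linalg.norm(P2-c,axis=1)-38)-8,0)
    from scipy.optimize import least_squares
    print("rest",n,len(P),circ(P,38,[379,-304]),least_squares(f,P2.mean(0)).x,(P.min(0)+P.max(0))/2,np.ptp(P,axis=0),P[:,2].mean())
    T=F[(F[:,2]>105)&(F[:,2]<135)&(np.linalg.norm(F[:,:2]-[638,20],axis=1)<45)]; print("tube",circ(T,32.5,[638,20]),np.percentile(T[:,2],95))
plan((639,92,268),(448.1,-286,268),(448.1,-286,268,180,0,106))
E
```

```text
time: 94.6
tool_pos: [638.8, 91.9, 231.4]
tcp_rot: [-180.0, -0.0, -180.0]
ft_force: [-0.1, 0.2, -2.5]
finger_gap: 12.6
grip_force: 59.5
time: 95.18
tool_pos: [638.7, 91.9, 268.8]
tcp_rot: [-180.0, -0.1, -180.0]
ft_force: [-0.6, 0.7, -1.3]
finger_gap: 12.6
grip_force: 59.6
rest scene 279 [ 382.06841577 -305.85034901] [ 381.2948435  -306.72212355] [ 382.03544097 -305.15577794   44.8785946 ] [90.19836158 89.40550155  9.70610114] 44.04849665664493
tube [642.63126616  18.27996687] 127.3932682931535
rest top 324 [ 373.3794126  -302.53375214] [ 373.02031943 -302.73350192] [ 373.72603432 -302.27593712   44.95530314] [91.15495253 88.35672091  9.88864608] 44.39444759218769
tube [633.68512992  23.10422221] 127.52380677171634
shift mm [-0.4  0.1  0.5] turn [0. 0. 0.] min rows 1 per row m [-0.0004  0.0001  0.0005] [0. 0. 0.]
shift mm [ 191.1 -377.9    0.4] turn [0. 0. 0.] min rows 12 per row m [ 0.0159 -0.0315  0.    ] [0. 0. 0.]
shift mm [0. 0. 0.] turn [-0.08 -0.09 74.03] min rows 11 per row m [0. 0. 0.] [-0.01 -0.01  6.73]
```

```bash
H="python3 -m handwheel"
$H '[[0.007,-0.0137,0,0,0,0,0],[0.0136,-0.0268,0,0,0,0,0],[0.0142,-0.0281,0,0,0,0,0],[0.0142,-0.0281,0,0,0,0,0],[0.0142,-0.0281,0,0,0,0,0],[0.0142,-0.0281,0,0,0,0,0],[0.0142,-0.0281,0,0,0,0,0],[0.0142,-0.0281,0,0,0,0,0]]'>/dev/null
$H '[[0.0142,-0.0281,0,0,0,0,0],[0.0142,-0.0281,0,0,0,0,0],[0.0142,-0.0281,0,0,0,0,0],[0.0142,-0.0281,0,0,0,0,0],[0.0142,-0.0281,0,0,0,0,0],[0.0094,-0.0186,0,0,0,0,0],[0.0046,-0.0094,0,0,0,0,0],[0,0,0,0,0,4,0]]'>/dev/null
$H '[[0,0,0,0,0,6.3,0],[0,0,0,0,0,6.3,0],[0,0,0,0,0,6.3,0],[0,0,0,0,0,6.3,0],[0,0,0,0,0,6.3,0],[0,0,0,0,0,6.3,0],[0,0,0,0,0,6.3,0],[0,0,0,0,0,6.3,0]]'>/dev/null
$H '[[0,0,0,0,0,6.3,0],[0,0,0,0,0,6.3,0],[0,0,0,0,0,5,0],[0,0,0,0,0,2,0],[0,0,0,0,0,0,0],[0,0,0,0,0,0,0],[0,0,0,0,0,0,0]]'
cat > fr.py <<'E'
from circ import *
s=r.sense(); t=np.radians(s["tcp_rot"][2]-90); c0=s["tool_pos"][:2]-71*np.array([np.cos(t),np.sin(t)]); z0=s["tool_pos"][2]-72.5; print("pred axis",c0)
for n in("scene","top"):
    p,d=r.snapshot(n); F=cloud(n,d).reshape(-1,3); h=np.linalg.norm(F[:,:2]-c0,axis=1)
    P=F[(abs(F[:,2]-z0-78)<6)&(h<76)&((F[:,:2]-c0)@[np.cos(t),np.sin(t)]<45)]; print(n,"rim",len(P),circ(P,65,c0))
    P=F[(F[:,2]>z0-8)&(F[:,2]<z0+26)&(h<40)]; print("  spout",len(P),circ(P,26,c0) if len(P)>10 else 0)
E
python3 fr.py
```

```text
time: 97.87
tool_pos: [448.6, -285.4, 269.5]
tcp_rot: [-180.0, -0.0, 106.1]
ft_force: [0.9, -0.2, -1.7]
finger_gap: 12.7
grip_force: 59.5
pred axis [ 380.41478688 -305.18604357]
scene rim 127 [ 386.35603041 -301.51105074]
  spout 156 [ 383.86187239 -303.43277803]
top rim 125 [ 378.37139998 -299.10768615]
  spout 29 [ 373.56333238 -300.74736986]
```

```bash
H="python3 -m handwheel"
$H '[[-0.0015,-0.0027,0.012,0,0,0,0],[0,0,0.022,0,0,0,0],[0,0,0.026,0,0,0,0],[0,0,0.026,0,0,0,0],[0,0,0.022,0,0,0,0],[0,0,0.016,0,0,0,0],[0,0,0.01,0,0,0,0],[0,0,0.003,0,0,0,0]]'>/dev/null
$H '[[0,0,0,0,0,0,0],[0,0,0,0,0,0,0],[0,0,0,0,0,0,0],[0,0,0,0,0,0,0]]'|sed -n 2p
python3 fr.py
```

```text
tool_pos: [447.1, -288.6, 134.2]
pred axis [ 378.87629231 -308.21600781]
scene rim 101 [ 384.84891898 -304.43339672]
  spout 125 [ 382.93643814 -307.18840991]
top rim 99 [ 375.92803429 -300.83488981]
  spout 15 [ 372.05932845 -302.55395213]
```

```bash
H="python3 -m handwheel"
$H '[[0,-0.0012,0.004,0,0,0,0],[0,0,0.004,0,0,0,0],[0,0,0.003,0,0,0,0],[0,0,0,0,0,0,0]]' |sed -n '2p;4p'
for i in 1 2 3 4 5 6 7 8 9 10; do O=$($H '[[0,0,0.0015,0,0,0,0],[0,0,0.0015,0,0,0,0],[0,0,0.0015,0,0,0,0],[0,0,0,0,0,0,0]]'|sed -n '2p;4p'); echo $O; F=$(echo $O|sed 's/.*, \([-0-9.]*\)\]$/\1/'); if python3 -c "import sys;sys.exit(abs($F)<4)"; then break; fi; done
```

```text
tool_pos: [444.5, -287.8, 120.4]
ft_force: [-0.3, 0.0, -1.5]
tool_pos: [445.1, -288.2, 116.8] ft_force: [0.5, 0.2, -1.5]
tool_pos: [445.0, -288.1, 112.3] ft_force: [-0.4, 0.3, -2.0]
tool_pos: [445.0, -288.1, 107.8] ft_force: [-0.2, 0.4, -0.9]
tool_pos: [445.0, -288.1, 103.2] ft_force: [0.7, -0.2, -1.2]
tool_pos: [445.0, -288.1, 98.8] ft_force: [-0.4, 0.6, -2.0]
tool_pos: [445.0, -288.1, 94.3] ft_force: [0.0, 0.2, -1.5]
tool_pos: [445.0, -288.1, 89.8] ft_force: [0.9, -0.2, -0.9]
tool_pos: [446.0, -288.6, 87.3] ft_force: [-1.9, 3.2, 10.3]
```

Seated at the expected height (87.5). I release, retreat and check.

```bash
H="python3 -m handwheel"
$H '[[0,0,-0.002,0,0,0,0],[0,0,0,0,0,0,0.05],[0,0,0,0,0,0,0.05],[0,0,0,0,0,0,0.05],[0,0,0,0,0,0,0.05],[0,0,0,0,0,0,0.05]]'|sed -n '5,6p'
$H '[[0,0,-0.008,0,0,0,0.05],[0,0,-0.015,0,0,0,0.05],[0,0,-0.025,0,0,0,0.05],[0,0,-0.025,0,0,0,0.05],[0,0,-0.025,0,0,0,0.05],[0,0,-0.025,0,0,0,0.05],[0,0,-0.025,0,0,0,0.05],[0,0,-0.025,0,0,0,0.05]]'|sed -n 2p
# move off toward the free middle
$H '[[0.03,0,0,0,0,0,0.05],[0.03,0,0,0,0,0,0.05],[0.03,0,0,0,0,0,0.05],[0.03,0,0,0,0,0,0.05],[0.03,0,0,0,0,0,0.05],[0.03,0,0,0,0,0,0.05],[0.03,0,0,0,0,0,0.05],[0,0,0,0,0,0,0.05]]'|sed -n 2p
python3 trays.py; python3 - <<'E'
from circ import *
for n in("scene","top"):
    p=np.load("last_"+n+"_p.npy"); d=r.snapshot(n)[1]; F=cloud(n,d).reshape(-1,3)
    P=F[(F[:,2]>88)&(F[:,2]<98)&(np.linalg.norm(F[:,:2]-[378,-304],axis=1)<80)]; print(n,"funnel rim",circ(P,65,[378,-304]),"z by quadrant",[round(np.percentile(F[(np.linalg.norm(F[:,:2]-[378+58*a,-304+58*b],axis=1)<14)][:,2],80),1) for a,b in((-1,0),(0,1),(0,-1))])
    T=F[(F[:,2]>105)&(F[:,2]<135)&(np.linalg.norm(F[:,:2]-[638,20],axis=1)<45)]; print("tube",len(T),circ(T,32.5,[638,20]))
E
```

```text
finger_gap: 49.9
grip_force: 0.0
tool_pos: [445.0, -288.2, 262.7]
tool_pos: [386.3, -82.8, 261.7]
scene L plate [524.3 483.7] size [14.3 74. ] yaw 12.9 ztop 80.6 npts 46 bright 0
scene M plate [608.7 328.2] size [14.3 65.8] yaw 15.2 ztop 83.3 npts 55 bright 18
scene R plate [ 518.5 -470.5] size [66.1 18.3] yaw -17.6 ztop 80.7 npts 145 bright 0
scene funnel 0
top L plate [515.1 485. ] size [16.3 62.7] yaw 12.0 ztop 83.2 npts 108 bright 0
top M plate [599.9 331.7] size [17.4 63.4] yaw 16.6 ztop 81.8 npts 104 bright 21
top R plate [ 510.8 -467.1] size [66.4 16.8] yaw -13.1 ztop 83.7 npts 106 bright 0
top funnel 0
scene funnel rim [ 383.32948707 -305.68834658] z by quadrant [np.float64(88.5), np.float64(89.4), np.float64(79.4)]
tube 205 [643.20802164  18.3590665 ]
top funnel rim [ 372.96263361 -303.04506582] z by quadrant [np.float64(83.8), np.float64(85.4), np.float64(90.5)]
tube 162 [633.43420326  21.50752032]
```

View pics/now_scene.png

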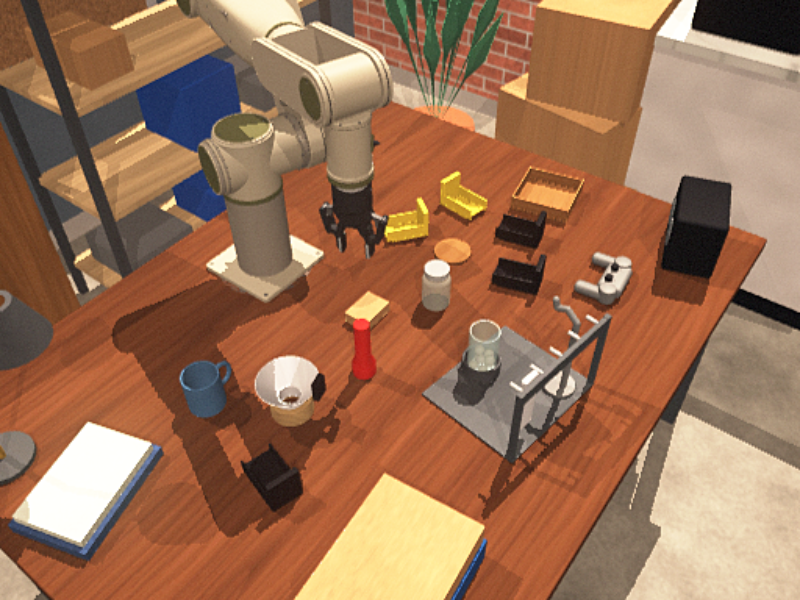

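The picture shows the funnel in its rest (290,390), the tube in the ring (483,350), the three trays empty and level, and the jar and torch unmoved. I hand in.

```bash
python3 -c "
from bench import r
print(r.hand_in(), r.sense()['time'])"
```

```text
the job is handed in; nothing more can be done
the job is handed in; nothing more can be done
```

I handed the job in; no verdict was shown. In my last pictures the marbles were in the tube in the caddy ring (all 8, judging by empty trays and no strays in view; not counted one by one), the funnel was back in its rest, the three trays were empty and level, and the jar and torch were in place.

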